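Empty the chalk tin and shake it to be sure

TASK

Put all the red-chalk stubs away in the wooden stock box: slide its lid open, tip the pouring tin over it so that the stubs inside slide out, then hold the tin right way up over the open box and shake it briskly back and forth at least four times to feel that nothing rattles in it (if something does, tip and shake again). Add the stubs that lie loose on the table, stand the empty tin upright in the middle of the cork mat, and slide the lid fully shut; leave everything else where it is.

Things in the scene. Friction and masses are not known exactly. Their poses are not given: they have to be found in the camera images.
- stockbox: the fixed wooden stock box, outside 160 (x) x 180 (y) x 70 mm high, walls and floor 8 mm, so 144 x 164 mm clear inside; origin at the centre of its underside; the lid slides along its own y
- lid (a joint): the thin wooden lid on the stock box (6 mm panel, its top 77 mm above the table): 0 m = shut, grows as it slides along the box's own +y, 0.16 m = fully open, with the panel hanging out past the box's +y side and the whole mouth free; it may start up to 0.03 m open; slides against 1.5 N of friction and stays where it is left
- lid_pull (a point): centre of the pull on the lid, a dark wooden bar 50 mm (along the box's x) x 14 mm (along the box's y) x 34 mm high standing on the lid, from 77 to 111 mm above the table; it moves with the lid and is 55 mm to the box's -y side of the lid's centre; axes as the box
- tin_mid (a point): middle of the sheet-metal pouring tin, 130 (x) x 74 (y) x 46 mm high, 3 mm walls, 0.22 to 0.37 kg; this point is 23 mm above its underside. The -x end is an open mouth without wall or lip, roofless for 52 mm; the rear 78 mm has a roof that hides what lies inside; the +x end is walled. Stubs start to slide out at about 25 degrees mouth-down; 45 to 50 is ample
- tin_grip (a point): the place to hold the tin: an upright dark wooden block on the roof, 14 mm along the tin's x, 44 mm along its y, from 46 to 86 mm above the tin's underside; this point is 68 mm above the underside, 10 mm to the +x side of the tin's middle, axes as the tin; the roof lies 22 mm below this point
- tin: the same tin; origin at the centre of its underside, axes as tin_mid; inside it is 68 mm wide and 40 mm high
- mat: the cork mat, the tin's place, 160 x 130 mm and 4 mm thick, fixed flat on the table; origin at the centre of its underside
- in1_c (a point): a red-chalk stub, a plain reddish block 26 x 20 x 20 mm (long along its own x), about 22 g; the point is its centre; starts inside the tin, if there
- in2_c (a point): a red-chalk stub, a plain reddish block 26 x 20 x 20 mm (long along its own x), about 22 g; the point is its centre; starts inside the tin, if there
- in3_c (a point): a red-chalk stub, a plain reddish block 26 x 20 x 20 mm (long along its own x), about 22 g; the point is its centre; starts inside the tin, if there
- in4_c (a point): a red-chalk stub, a plain reddish block 26 x 20 x 20 mm (long along its own x), about 22 g; the point is its centre; starts inside the tin, if there
- out1_c (a point): a red-chalk stub, a plain reddish block 26 x 20 x 20 mm (long along its own x), about 22 g; the point is its centre; starts loose on the table, if there
- out2_c (a point): a red-chalk stub, a plain reddish block 26 x 20 x 20 mm (long along its own x), about 22 g; the point is its centre; starts loose on the table, if there
- out3_c (a point): a red-chalk stub, a plain reddish block 26 x 20 x 20 mm (long along its own x), about 22 g; the point is its centre; starts loose on the table, if there
- out4_c (a point): a red-chalk stub, a plain reddish block 26 x 20 x 20 mm (long along its own x), about 22 g; the point is its centre; starts loose on the table, if there
- out5_c (a point): a red-chalk stub, a plain reddish block 26 x 20 x 20 mm (long along its own x), about 22 g; the point is its centre; starts loose on the table, if there
- jar: amber glass jar with black cap, 60 mm across, 65 mm high; a bystander, to be left alone; origin at the centre of its underside
- waterpot: white ceramic pot, 70 mm across, 70 mm high; a bystander, to be left alone; origin at the centre of its underside
- brush: paint brush lying on the near side of the table; a bystander, to be left alone
- eraser: white eraser 45 x 30 x 14 mm; a bystander, to be left alone; origin at the centre of its underside
- taperoll: yellow roll of tape lying flat, 80 mm across, 22 mm high; a bystander, to be left alone; origin at the centre of its underside
- inkpot: small glass ink pot, 44 mm across, 50 mm high; a bystander, to be left alone; origin at the centre of its underside

How it is judged (in metres and radians):
On the way, in this order (a step that is already met when the one before it is completed fails the run):
1. the tin is held over the stock box and nothing is left in it (horizontal distance between tin_mid and stockbox below 0.2 m and height (world z) of tin_mid above 0.09 m and distance between each of in1_c, in2_c, in3_c, in4_c and tin_mid above 0.1 m), for 0.1 s.
2. shake over the box, tin right way up: first quick stroke (faster than 0.10 m/s or 1.2 rad/s) (horizontal distance between tin_mid and stockbox below 0.15 m and height (world z) of tin_mid above 0.09 m and angle between tin_mid's own z axis and vertical below 0.45 rad and (linear speed of tin above 0.1 m/s or angular speed of tin above 1.2 rad/s)).
3. shake: the tin checks before it goes the other way (under 0.05 m/s) (horizontal distance between tin_mid and stockbox below 0.15 m and height (world z) of tin_mid above 0.09 m and angle between tin_mid's own z axis and vertical below 0.45 rad and linear speed of tin below 0.05 m/s and angular speed of tin below 0.7 rad/s).
4. shake over the box, tin right way up: second quick stroke (faster than 0.10 m/s or 1.2 rad/s) (all of step 2).
5. shake: the tin checks before it goes the other way (under 0.05 m/s) (all of step 3).
6. shake over the box, tin right way up: third quick stroke (faster than 0.10 m/s or 1.2 rad/s) (all of step 4).
7. shake: the tin checks before it goes the other way (under 0.05 m/s) (all of step 5).
8. shake over the box, tin right way up: fourth quick stroke (faster than 0.10 m/s or 1.2 rad/s) (all of step 6).
9. shake: the tin checks before it goes the other way (under 0.05 m/s) (all of step 7).
10. shake over the box, tin right way up: fifth quick stroke (faster than 0.10 m/s or 1.2 rad/s) (all of step 8).
At the end, for the whole second after the job is handed in: Every stub lies inside the stock box (centre within its walls and below its rim), the lid is shut to within 15 mm, and the tin stands upright (within 0.1 rad) at rest on the cork mat, its middle within 30 mm of the mat's centre (value of joint lid below 0.015 m and x of in1_c in the frame of stockbox between -0.073 and 0.073 m and y of in1_c in the frame of stockbox between -0.083 and 0.083 m and z of each of in1_c, in2_c, in3_c, in4_c, out1_c, out2_c, out3_c, out4_c, out5_c in the frame of stockbox below 0.065 m and x of in2_c in the frame of stockbox between -0.073 and 0.073 m and y of in2_c in the frame of stockbox between -0.083 and 0.083 m and x of in3_c in the frame of stockbox between -0.073 and 0.073 m and y of in3_c in the frame of stockbox between -0.083 and 0.083 m and x of in4_c in the frame of stockbox between -0.073 and 0.073 m and y of in4_c in the frame of stockbox between -0.083 and 0.083 m and x of out1_c in the frame of stockbox between -0.073 and 0.073 m and y of out1_c in the frame of stockbox between -0.083 and 0.083 m and x of out2_c in the frame of stockbox between -0.073 and 0.073 m and y of out2_c in the frame of stockbox between -0.083 and 0.083 m and x of out3_c in the frame of stockbox between -0.073 and 0.073 m and y of out3_c in the frame of stockbox between -0.083 and 0.083 m and x of out4_c in the frame of stockbox between -0.073 and 0.073 m and y of out4_c in the frame of stockbox between -0.083 and 0.083 m and x of out5_c in the frame of stockbox between -0.073 and 0.073 m and y of out5_c in the frame of stockbox between -0.083 and 0.083 m and horizontal distance between tin_mid and mat below 0.03 m and angle between tin_mid's own z axis and vertical below 0.1 rad and height (world z) of tin_mid below 0.035 m and linear speed of tin below 0.02 m/s); the robot touches nothing.
It fails at once if a bystander (jar, water pot, brush, eraser, tape, ink pot) is shoved more than 50 mm (distance of any of jar, waterpot, brush, eraser, taperoll, inkpot from where it was at the start of the episode above 0.05 m).
Of in1, in2, in3, in4 only 2 to 4 are there at a start; the rules pass over those that are not, and their reading is None.
Of out1, out2, out3, out4, out5 only 3 to 5 are there at a start; the rules pass over those that are not, and their reading is None.
At some moment in a run one of tin, out1, out2, out3, out4, out5 may be knocked a few centimetres aside while the robot is not near it.
It also fails if it takes over 210 s, if anything falls off the work surface, if the arm or the gripper's body presses on something with over 40 N, if the wrist force passes 120 N, or if a joint passes its speed limit or range.

ROBOT

A 6-joint arm with a two-finger parallel gripper is mounted at the origin on the work surface. World frame = base frame: x ahead of the robot, y to its left, z up, the work surface at z = 0. Lengths are in m, angles in degrees, forces in N, time in s.
With the tool pointing down it reaches from about 0.4 to 0.925 m from the base axis. Payload 12.5 kg.
Tool frame: the origin (TCP) lies on the centre line of the jaws, within the pads' length; the fingertips stand 17 mm ahead of it and the grasp point (between the pads) lies 2 mm behind it; z points along the fingers, y is the line along which they close (so a half turn about z gives the same grasp; the last joint's range is limited). The gripper opens to 95 mm and grips with 3 to 60 N. Pads are 20 mm wide; open, the fingers measure 119 mm over their backs; the gripper's body (75 mm by 180 mm) begins 59 mm behind the grasp point.
Start: joints at [60.069, 28.126, 89.318, -0, 62.55, -6.05], TCP at [0.253, 0.572, 0.206] pointing down, gripper open.
Joint ranges: [-177.58, 177.58], [-47.91, 125.51], [2.72, 160], [-65.01, 245.01], [3.68, 167.84], [-153.87, 153.87]. Speed limits (degrees/s): [127.2, 127.2, 159.86, 180, 180, 180].

INTERFACE

Orientations are given as a 3x3 rotation matrix whose columns are the frame's x, y, z axes.
In Python, from plant import bot, optics gives the robot as it stands.
- The arm moves only by the tool send_rows, never from a script. Its argument "targets" is text: rows parted by semicolons, each of 5 numbers parted by spaces: the shift along the tool's x, y, z in cm, then the turn about the tool's z in degrees, then the finger opening in cm, from 0 to 9.51. A call has 1 to 12 rows; each row is the pose to reach, as a shift and turn from the pose commanded when the call began, along the tool's axes at that moment; what a row does not reach only later rows make up. A row lasts 1/12 s, in which the tool goes at most 41.7 mm and 7.16 degrees, less where a joint would pass 70% of its speed; a pose out of reach is approached as far as the arm can. A call with a gripper value outside its range is refused whole. The fingers move at their own pace and stop on an object; the grip force is fixed at half the most. Time passes only in rows, so rows that repeat a pose let the fingers close. It gives the time, the measured TCP pose, the force, the opening and the grip force at its end, in the units of the state.
- bot.get_obs(): the state, without advancing time (a new reading comes with each control period).
- optics.snapshot(name): name is "scene" or "top" or "wrist"; returns the picture (420x560x3 uint8, red, green, blue); there is no depth.
- optics.calibration(name): a dict with "K" (3x3 intrinsics, pixels), "rvec" (rotation vector, rad) and "tvec" (3), from world to camera coordinates, as OpenCV has them. Camera axes: x right, y down, z forward; pixel columns grow to the right and rows downward; lengths in m; the calibration is good to about 2 mm. The wrist camera is an equidistant fisheye: a pixel r from the principal point sees the ray r / f radians off the axis. A picture is of the moment at which its call begins: read the wrist's pose just before it. calibration takes no time and is no camera call; for the wrist camera it gives the pose at the moment of the call.
- bot.hand_in(): hands the job in; it is judged then, once.
The state is a dict: "clock": time; "joints": joint angles; "dq": joint speeds; "tau": joint torques, N m; "tcp_pos": TCP position; "orientation": TCP orientation; "force": force on the tool from outside, world axes, zero at the start; "torque": the same for the moment, N m; "finger_gap": opening from 0.0 (shut) to 1.0 (fully open); "grip_force": force on a finger pad.
Only numpy, scipy, OpenCV 4.12 (cv2) and the standard library are available. Lean on these libraries where they do the work, as an engineer would, in place of code of your own. Each camera call takes 0.05 s, during which the arm holds its last target. There are 200 camera calls.

## Working session

There is one attempt and no reset: what is moved stays moved. The work goes in short steps, Python scripts to look and compute and a tool call to move; the robot and the scene stay as the last step left them, time stands still between calls to the robot, and variables do not carry over. Pictures are saved under pics/ and viewed, at most 14 in all, crops included, and the job is handed in when it is done.

Besides the shell and the picture viewer there is one more tool, called as name(argument=value, ...) on one line, values as JSON. send_rows: Moves the arm, as the interface text tells. Its arguments: {"type":"object","properties":{"targets":{"type":"string"}},"required":["targets"]}

```bash
ls; mkdir -p pics; cat > h.py <<'E'
import numpy as np, cv2
from plant import bot, optics
def cal(n):
    c=optics.calibration(n); R=cv2.Rodrigues(np.array(c["rvec"],float))[0]; t=np.array(c["tvec"],float).ravel(); return np.array(c["K"],float),R,t
def ray(c,uv,fish=False):
    K,R,t=c; x=(uv[0]-K[0,2])/K[0,0]; y=(uv[1]-K[1,2])/K[1,1]
    if fish:
        r=np.hypot(x,y); s=np.sin(r)/r if r>1e-9 else 1; d=np.array([x*s,y*s,np.cos(r)])
    else: d=np.array([x,y,1.])
    return -R.T@t, R.T@d
def onz(c,uv,z,fish=False):
    o,d=ray(c,uv,fish); return o+d*(z-o[2])/d[2]
def proj(c,P):
    K,R,t=c; p=R@np.array(P,float)+t; return (K@(p/p[2]))[:2]
def save(n,img): cv2.imwrite(f"pics/{n}.png",cv2.cvtColor(img,cv2.COLOR_RGB2BGR))
E
python3 - <<'E'
from h import *
for n in("top","scene"):
    im=optics.snapshot(n); np.save(n,im); save(n+"0",im); c=cal(n); print(n,-c[1].T@c[2],c[0][0,0],c[1][2])
o=bot.get_obs(); print(o["clock"],o["orientation"],o["tcp_pos"])
E
```

```text
pics
top [ 0.47757417 -0.11230851  1.16348864] 409.08829961284323 [ 0.06726613  0.01334242 -0.99764585]
scene [ 1.15919981 -0.63626162  1.00999863] 545.9852008675895 [-0.48862349  0.45162305 -0.74651437]
0.1 [[-9.14391541e-01  4.04830707e-01 -4.57238536e-04]
 [ 4.04830955e-01  9.14391191e-01 -8.04841899e-04]
 [ 9.22701748e-05 -9.21044937e-04 -9.99999572e-01]] [0.25288881 0.57131896 0.2056427 ]
```

View pics/top0.png

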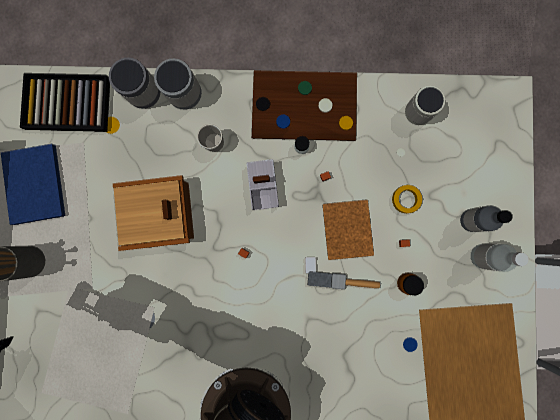

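View pics/scene0.png

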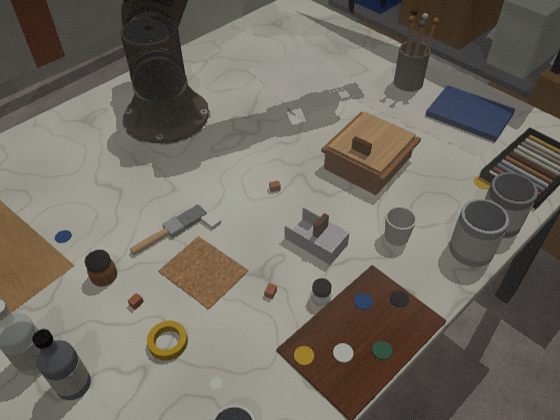

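The top view shows the box at (153,213) with its pull at (167,210), the tin at (263,186) with the mouth toward (263,205), the mat at (348,230), and stubs at (326,176), (405,243) and (244,253). Scene agrees.

```bash
python3 - <<'E'
from h import *
top=np.load("top.npy"); sc=np.load("scene.npy"); ct=cal("top"); cs=cal("scene")
for n,im,c in(("top",top,ct),("scene",sc,cs)):
    hsv=cv2.cvtColor(im,cv2.COLOR_RGB2HSV)
    m=(((hsv[...,0]<10)|(hsv[...,0]>172))&(hsv[...,1]>130)&(hsv[...,2]>90)).astype(np.uint8)
    k,l,s,ce=cv2.connectedComponentsWithStats(m)
    for i in range(1,k):
        if 15<s[i,4]<600: print(n,"red",ce[i].round(1),s[i,4],onz(c,ce[i],.012).round(3))
    print(proj(c,[0.253,.572,.2]),proj(c,[0,0,0]))
hsv=cv2.cvtColor(top,cv2.COLOR_RGB2HSV)
def comp(mask,box,z,nm):
    m=np.zeros(mask.shape,np.uint8);x0,y0,x1,y1=box;m[y0:y1,x0:x1]=mask[y0:y1,x0:x1]
    m=cv2.morphologyEx(m,cv2.MORPH_OPEN,np.ones((3,3)))
    cs_=max(cv2.findContours(m,0,2)[0],key=cv2.contourArea)
    b=cv2.boxPoints(cv2.minAreaRect(cs_)); P=np.array([onz(ct,p,z) for p in b])
    e=P[1]-P[0];f=P[2]-P[1]
    print(nm,b.round(1).tolist(),P.mean(0).round(4),np.linalg.norm(e).round(4),np.degrees(np.arctan2(e[1],e[0])).round(1),np.linalg.norm(f).round(4))
H,S,V=hsv[...,0],hsv[...,1],hsv[...,2]
comp((H<20)&(S>100),(310,190,385,270),.004,"mat")
comp((H<25)&(S>60)&(V>110),(100,165,200,260),.077,"lid")
comp((V<85),(155,190,180,225),.111,"pull")
print(hsv[240:250,115:122][::4,::3].tolist(),hsv[200,120:195:5].tolist(),hsv[185,235:295:4].tolist())
def crop(im,x0,y0,x1,y1,f): return cv2.resize(im[y0:y1,x0:x1],None,fx=f,fy=f,interpolation=cv2.INTER_CUBIC)
a=crop(top,105,150,295,270,4); save("c1",a)
E
```

```text
top red [ 92.  102.4] 118 [0.859 0.474 0.012]
top red [325.2 175.5] 52 [ 0.664 -0.204  0.012]
top red [404.8 242.8] 57 [ 0.48  -0.43   0.012]
top red [243.  252.8] 58 [0.439 0.022 0.012]
[ -4.5221048  328.38745452] [245.65916397 412.49038804]
scene red [136.  298.2] 31 [ 0.479 -0.424  0.012]
[365.68020972  12.58549049] [166.01896862 115.17939514]
mat [[322.1000061035156, 203.8000030517578], [367.6000061035156, 199.0], [373.5, 255.0], [328.0, 259.79998779296875]] [ 0.5138 -0.2716  0.004 ] 0.1301 -82.4 0.159
lid [[111.69999694824219, 186.89999389648438], [177.60000610351562, 179.60000610351562], [184.10000610351562, 237.5], [118.0999984741211, 244.89999389648438]] [0.5422 0.2726 0.077 ] 0.1785 -82.1 0.1566
pull [[162.0, 200.0], [171.0, 200.0], [171.0, 219.0], [162.0, 219.0]] [0.5483 0.2124 0.111 ] 0.0234 -88.4 0.0493
[[[28, 22, 164], [16, 137, 162], [17, 150, 156]], [[28, 20, 164], [17, 96, 154], [18, 142, 180]], [[25, 19, 164], [14, 182, 115], [13, 200, 116]]] [[16, 148, 158], [16, 147, 153], [16, 150, 151], [16, 147, 153], [16, 151, 152], [15, 150, 150], [16, 152, 148], [15, 148, 150], [16, 149, 156], [11, 207, 59], [15, 148, 171], [15, 152, 99], [15, 146, 42], [13, 204, 30], [19, 59, 73]] [[38, 18, 170], [30, 18, 168], [24, 25, 154], [26, 25, 156], [135, 15, 133], [128, 14, 143], [131, 14, 142], [135, 12, 133], [137, 15, 150], [133, 16, 148], [105, 21, 194], [27, 24, 106], [33, 23, 99], [37, 19, 171], [36, 21, 170]]
```

View pics/c1.png

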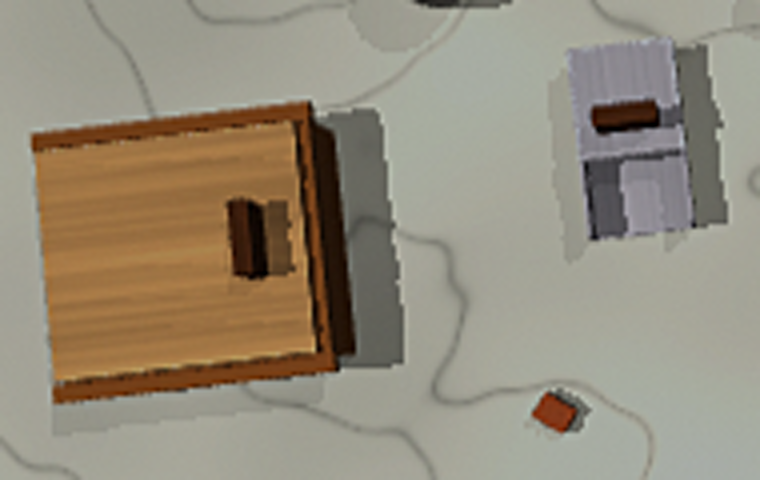

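The crop shows the box rim with corners at about (33,135), (312,102), (338,368) and (55,402), and the lid slightly open toward the left. The tin's closed end is at the top. Its roof corners are (566,48) and (672,38), its roof edge is (580,158)–(684,150), and its block is at (626,115).

```bash
cat >> h.py <<'E'
def togo(xy,z=None,yang=None):
    "shift in tool cm + turn deg needed; yang = wanted world angle of tool y (mod 180)"
    o=bot.get_obs(); R=np.array(o["orientation"]); p=np.array(o["tcp_pos"])
    d=R.T@(np.array([xy[0],xy[1],p[2] if z is None else z])-p)*100
    t=None
    if yang is not None:
        a=np.degrees(np.arctan2(R[1,1],R[0,1])); w=(yang-a+90)%180-90; t=round(-w,1)
    print("shift",d.round(2),"turn",t,"q6",round(o["joints"][5],1),"tcp",p.round(4),"t",round(o["clock"],1))
E
python3 - <<'E'
from h import *
ct=cal("top")
f=lambda x,y,z: onz(ct,(105+x/4,150+y/4),z)
B=[f(33,135,.07),f(312,102,.07),f(338,368,.07),f(55,402,.07)]
print("box",np.mean(B,0).round(4),[(B[(i+1)%4]-B[i]).round(3)[:2].tolist() for i in range(4)])
print("pull top far/near", [f(x,y,.111).round(4).tolist() for x,y in((230,200),(246,198),(250,277),(235,278))])
T=[f(566,48,.046),f(672,38,.046),f(684,150,.046),f(580,158,.046)]
print("roof",np.mean(T,0).round(4),[(T[(i+1)%4]-T[i]).round(3)[:2].tolist() for i in range(4)])
G=[f(592,107,.086),f(657,100,.086)]; print("gripback",np.array(G).round(4))
togo([.5483,.2124],.2,97.9)
E
```

```text
box [0.5411 0.2662 0.07  ] [[0.028, -0.188], [-0.179, -0.026], [-0.028, 0.189], [0.179, 0.025]]
pull top far/near [[0.5726, 0.224, 0.111], [0.5742, 0.2137, 0.111], [0.5231, 0.2086, 0.111], [0.5222, 0.2183, 0.111]]
roof [ 0.6564 -0.0252  0.046 ] [[0.009, -0.073], [-0.078, -0.011], [-0.007, 0.071], [0.076, 0.012]]
gripback [[ 0.6436 -0.0063  0.086 ]
 [ 0.6494 -0.0493  0.086 ]]
shift [-41.54 -20.86   0.58] turn -31.8 q6 -6.0 tcp [0.2529 0.5713 0.2056] t 0.1
```

send_rows(targets="-4 -2 0 -3 9.5;-8 -4 0 -6 9.5;-12 -6 0 -10 9.5;-16 -8 0 -14 9.5;-20 -10 0 -18 9.5;-24 -12 0 -22 9.5;-28 -14 0 -26 9.5;-32 -16 0 -30 9.5;-36 -18 0 -32 9.5;-40 -20 0 -32 9.5;-41.5 -20.9 0 -32 9.5;-41.5 -20.9 0 -32 9.5")

```text
clock: 1.1
tcp_pos: [0.551, 0.2079, 0.2057]
orientation: [[-0.991, -0.137, 0.001], [-0.137, 0.991, -0.001], [-0.0, -0.001, -1.0]]
force: [-0.2, -0.6, 0.3]
finger_gap: 1.0
grip_force: 0.0
```

```bash
python3 - <<'E'
from h import *
togo([.548,.216],.1,98.3)
print(bot.get_obs()["force"])
im=optics.snapshot("wrist"); save("w1",im); c=cal("wrist"); print(c[0],-c[1].T@c[2],c[1][2])
E
```

```text
shift [ 0.19  0.86 10.57] turn -0.4 q6 -83.6 tcp [0.551  0.2079 0.2057] t 1.1
[-0.24694976 -0.58208083  0.28121995]
[[325.1922621    0.         277.84975045]
 [  0.         325.1922621  209.48902859]
 [  0.           0.           1.        ]] [0.47046496 0.19868076 0.38356152] [ 0.27992878  0.03942266 -0.95921099]
```

View pics/w1.png

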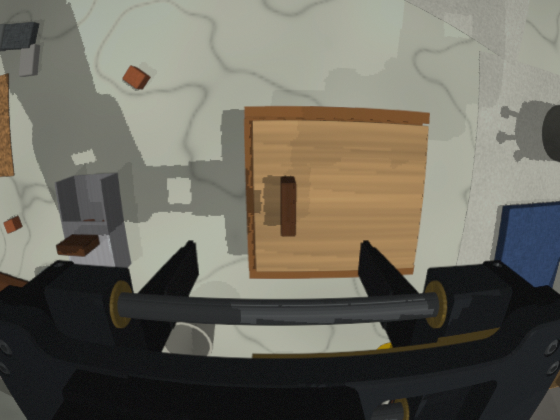

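The wrist view shows the pull at (288,206), seen from above at top height 111 mm, and the tin at (92,230) at the left.

```bash
python3 - <<'E'
from h import *
c=cal("wrist"); print([onz(c,p,.111,True).round(4).tolist() for p in((282,178),(295,178),(296,235),(283,236))])
for p in((245,107),(430,112),(414,275),(249,277)): print(onz(c,p,.075,True).round(3))
E
```

```text
[[0.5218, 0.2095, 0.111], [0.5203, 0.2205, 0.111], [0.5714, 0.2293, 0.111], [0.5739, 0.2179, 0.111]]
[0.466 0.167 0.075]
[0.438 0.349 0.075]
[0.616 0.376 0.075]
[0.64  0.191 0.075]
```

send_rows(targets="0.2 0.8 3 0 9.5;0.2 0.8 6 0 9.5;0.2 0.8 8 0 9.5;0.2 0.8 10 0 9.5;0.2 0.8 10.4 0 9.5;0.2 0.8 10.4 0 9.5;0.2 0.8 10.4 0 1;0.2 0.8 10.4 0 1;0.2 0.8 10.4 0 1;0.2 0.8 10.4 0 1;0.2 0.8 10.4 0 1;0.2 0.8 10.4 0 1")

```text
clock: 2.15
tcp_pos: [0.5449, 0.2201, 0.1026]
orientation: [[-0.99, -0.141, 0.001], [-0.141, 0.99, 0.0], [-0.001, 0.0, -1.0]]
force: [0.6, -0.7, 0.4]
finger_gap: 0.636
grip_force: 0.0
```

send_rows(targets="0 0 0 0 1;0 0 0 0 1;0 0 0 0 1;0 0 0 0 1;0 0 0 0 1;0 0 0 0 1;0 0 0 0 1;0 0 0 0 1;0 0 0 0 1;0 0 0 0 1")

```text
clock: 2.98
tcp_pos: [0.5449, 0.2201, 0.1023]
orientation: [[-0.99, -0.141, 0.0], [-0.141, 0.99, 0.0], [-0.0, 0.0, -1.0]]
force: [0.1, -1.0, 3.8]
finger_gap: 0.111
grip_force: 1.4
```

send_rows(targets="0 0 0 0 1;0 0 0 0 1;0 0 0 0 1;0 0 0 0 1;0 0 0 0 1;0 0 0 0 1")

```text
clock: 3.48
tcp_pos: [0.5449, 0.2201, 0.1023]
orientation: [[-0.99, -0.141, 0.0], [-0.141, 0.99, 0.0], [-0.0, 0.0, -1.0]]
force: [-0.0, -1.7, 3.9]
finger_gap: 0.103
grip_force: 2.3
```

```bash
python3 - <<'E'
from h import *
o=bot.get_obs();print(o["finger_gap"],o["grip_force"],o["force"])
a=cv2.resize(optics.snapshot("wrist")[140:320,180:420],None,fx=2,fy=2); b=cv2.resize(optics.snapshot("scene")[90:200,300:440],(480,360)); save("w2",np.vstack([a,b])[:, :])
E
```

```text
0.10334158781422843 2.331880498677492 [-0.04063719 -1.74440106  3.94657195]
```

```bash
python3 -c "
import cv2;i=cv2.imread('pics/w2.png');cv2.imwrite('pics/w2.png',cv2.hconcat([i[:360],i[360:]])[:, :800])"
```

```text
(no output)
```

View pics/w2.png

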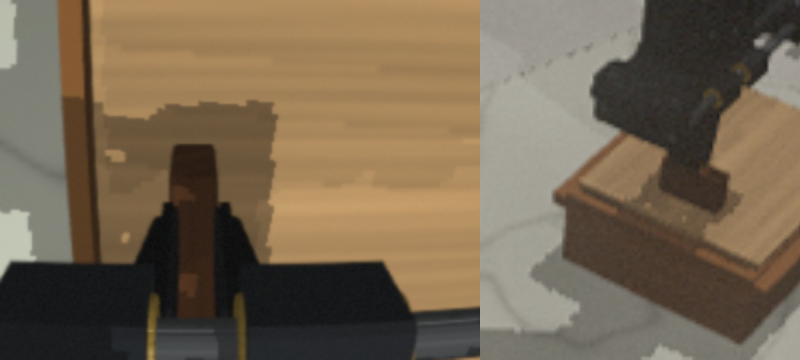

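The bar sits between the fingers at crop (195,230). Sliding it open.

send_rows(targets="0 1 0 0 1;0 2 0 0 1;0 3.5 0 0 1;0 5 0 0 1;0 6.5 0 0 1;0 8 0 0 1;0 9.5 0 0 1;0 11 0 0 1;0 12.5 0 0 1;0 14 0 0 1;0 14.5 0 0 1;0 14.5 0 0 1")

```text
clock: 4.58
tcp_pos: [0.524, 0.3652, 0.1023]
orientation: [[-0.99, -0.142, 0.001], [-0.142, 0.99, 0.001], [-0.001, 0.001, -1.0]]
force: [0.0, 1.1, 5.6]
finger_gap: 0.103
grip_force: 2.9
```

send_rows(targets="0 0.3 0 0 1;0 0.5 0 0 1;0 0.7 0 0 1;0 0.9 0 0 1;0 1.1 0 0 1;0 1.3 0 0 1;0 1.3 0 0 1;0 1.3 0 0 1")

```text
clock: 5.25
tcp_pos: [0.5224, 0.3762, 0.1023]
orientation: [[-0.99, -0.141, -0.0], [-0.141, 0.99, -0.0], [0.0, -0.0, -1.0]]
force: [-0.2, -2.1, 5.7]
finger_gap: 0.107
grip_force: 3.0
```

send_rows(targets="0 0.2 0 0 1;0 0.4 0 0 1;0 0.5 0 0 1;0 0.5 0 0 1;0 0.5 0 0 1")

```text
clock: 5.67
tcp_pos: [0.5217, 0.3811, 0.1023]
orientation: [[-0.99, -0.141, -0.0], [-0.141, 0.99, -0.0], [0.0, -0.0, -1.0]]
force: [-0.3, -2.6, 5.8]
finger_gap: 0.107
grip_force: 3.0
```

send_rows(targets="0 0.2 0 0 1;0 0.4 0 0 1;0 0.4 0 0 1;0 0.4 0 0 1")

```text
clock: 6.0
tcp_pos: [0.5208, 0.3855, 0.1017]
orientation: [[-0.99, -0.141, -0.001], [-0.141, 0.99, -0.0], [0.001, -0.0, -1.0]]
force: [-0.3, 0.0, -0.4]
finger_gap: 0.109
grip_force: 0.0
```

```bash
python3 - <<'E'
from h import *
o=bot.get_obs();print(o["finger_gap"],o["grip_force"],o["force"])
a=optics.snapshot("wrist"); save("w3",a)
E
```

```text
0.108588520162034 0.0 [-0.28850684  0.0363187  -0.39340105]
```

View pics/w3.png

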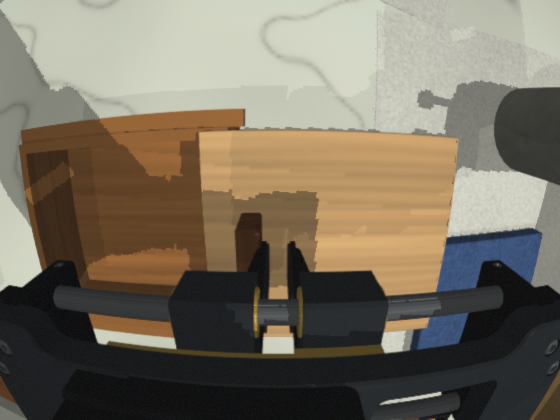

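The fingers now stand just past the pull's +y side, with the pull at (248,240). The lid's near edge is at (200,133)–(208,285).

```bash
python3 - <<'E'
from h import *
c=cal("wrist"); 
for p,z in(((238,214),.111),((261,214),.111),((200,133),.077),((457,137),.077),((22,145),.07),((245,110),.07)): print(p,onz(c,p,z,True).round(4))
E
```

```text
(238, 214) [0.4962 0.3607 0.111 ]
(261, 214) [0.4944 0.3732 0.111 ]
(200, 133) [0.4577 0.3277 0.077 ]
(457, 137) [0.4315 0.498  0.077 ]
(22, 145) [0.4779 0.1706 0.07  ]
(245, 110) [0.44   0.3536 0.07  ]
```

send_rows(targets="0 0 -3 0 9.5;0 0 -6 0 9.5;0 0 -9 0 9.5;0 0 -12 0 9.5;0 -3 -12 7 9.5;0 -6 -12 14 9.5;0 -10 -12 21 9.5;0 -14 -12 28 9.5;0 -18 -12 35 9.5;0 -22 -12 42 9.5;0 -26 -12 49 9.5;0 -30 -12 56 9.5")

```text
clock: 7.05
tcp_pos: [0.5633, 0.0866, 0.2221]
orientation: [[-0.666, 0.746, -0.0], [0.746, 0.666, 0.0], [0.0, 0.0, -1.0]]
force: [0.5, -0.1, -0.0]
finger_gap: 0.89
grip_force: 0.0
```

send_rows(targets="0 0 0 7 9.5;0 0 0 14 9.5;0 0 0 21 9.5;0 0 0 28 9.5;0 0 0 35 9.5;0 0 0 42 9.5;0 0 0 49 9.5;0 0 0 56 9.5;0 0 0 63 9.5;0 0 0 70 9.5;0 0 0 77 9.5;0 0 0 84 9.5")

```text
clock: 8.05
tcp_pos: [0.5634, 0.0884, 0.2219]
orientation: [[0.672, 0.741, -0.0], [0.741, -0.672, 0.0], [-0.0, -0.0, -1.0]]
force: [0.8, 0.0, 0.3]
finger_gap: 1.0
grip_force: 0.0
```

```bash
python3 - <<'E'
from h import *
togo([.640,-.028],.2,98)
E
```

```text
shift [-3.47 13.5   2.19] turn 39.8 q6 44.5 tcp [0.5634 0.0884 0.2219] t 8.1
```

send_rows(targets="-0.5 2 0 7 9.5;-1 5 0 14 9.5;-1.5 8 0 21 9.5;-2.5 11 0 28 9.5;-3.5 13.5 0 35 9.5;-3.5 13.5 0 40 9.5;-3.5 13.5 0 40 9.5;-3.5 13.5 0 40 9.5")

```text
clock: 8.72
tcp_pos: [0.6404, -0.0277, 0.2217]
orientation: [[0.99, 0.144, -0.001], [0.144, -0.99, 0.0], [-0.001, -0.001, -1.0]]
force: [0.2, -0.4, -0.4]
finger_gap: 1.0
grip_force: 0.0
```

```bash
python3 - <<'E'
from h import *
togo([.640,-.028],.068,98)
im=optics.snapshot("wrist"); save("w4",im); np.save("w4",im)
E
```

```text
shift [-0.03  0.03 15.37] turn 0.3 q6 73.3 tcp [ 0.6404 -0.0277  0.2217] t 8.7
```

View pics/w4.png

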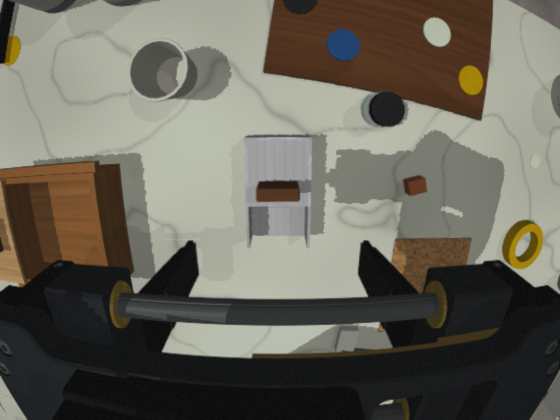

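The tin's block top is at (257–300, 182–191), square to the jaws.

```bash
python3 - <<'E'
from h import *
c=cal("wrist"); 
P=np.array([onz(c,p,.086,True) for p in((256,182),(300,182),(300,192),(256,192))]);print(P.round(4).tolist(),P.mean(0))
P=np.array([onz(c,p,.046,True) for p in((246,137),(312,137),(310,203),(247,203))]);print(P.round(4).tolist(),P.mean(0))
E
```

```text
[[0.6522, -0.0028, 0.086], [0.6585, -0.0458, 0.086], [0.6485, -0.0474, 0.086], [0.6421, -0.0042, 0.086]] [ 0.65031649 -0.02503917  0.086     ]
[[0.6917, 0.0162, 0.046], [0.7022, -0.0547, 0.046], [0.6285, -0.0648, 0.046], [0.6181, 0.0057, 0.046]] [ 0.66009789 -0.02440115  0.046     ]
```

send_rows(targets="0 0 3 0 9.5;0 0 6 0 9.5;0 0 9 0 9.5;0 0 11 0 9.5;0 0 12 0 9.5;0 0 12 0 9.5")

```text
clock: 9.27
tcp_pos: [0.6397, -0.0269, 0.1003]
orientation: [[0.99, 0.144, -0.003], [0.144, -0.99, 0.001], [-0.003, -0.001, -1.0]]
force: [0.5, -0.6, 0.2]
finger_gap: 0.999
grip_force: 0.0
```

send_rows(targets="0.3 0 1.5 0 9.5;0.3 0 3 0 9.5;0.3 0 3.3 0 9.5;0.3 0 3.3 0 9.5;0.3 0 3.3 0 0;0.3 0 3.3 0 0;0.3 0 3.3 0 0;0.3 0 3.3 0 0;0.3 0 3.3 0 0;0.3 0 3.3 0 0;0.3 0 3.3 0 0;0.3 0 3.3 0 0")

```text
clock: 10.27
tcp_pos: [0.6437, -0.0274, 0.0691]
orientation: [[0.99, 0.141, 0.0], [0.141, -0.99, 0.0], [0.0, -0.0, -1.0]]
force: [0.0, -0.5, -0.1]
finger_gap: 0.497
grip_force: 0.0
```

send_rows(targets="0 0 0 0 0;0 0 0 0 0;0 0 0 0 0;0 0 0 0 0")

```text
clock: 10.6
tcp_pos: [0.6436, -0.0273, 0.0691]
orientation: [[0.99, 0.141, -0.0], [0.141, -0.99, 0.0], [-0.0, -0.0, -1.0]]
force: [-0.5, 0.5, 0.9]
finger_gap: 0.46
grip_force: 30.0
```

Gripped at 30 N. I'll lift, then carry and turn the tin. The plan is to use the lid pull, 111 mm high, as a fulcrum under the tin's rear, because the tool itself can't tilt.

send_rows(targets="0 0 -1 0 0;0 0 -3 0 0;0 0 -5 0 0;0 0 -7 0 0;0 0 -9 0 0;0 0 -11 0 0;0 0 -13 0 0;0 0 -14 0 0;0 0 -14 -7 0;0 0 -14 -14 0;0 0 -14 -14 0")

```text
clock: 11.52
tcp_pos: [0.6433, -0.0274, 0.2091]
orientation: [[0.924, 0.382, -0.001], [0.382, -0.924, 0.0], [-0.0, -0.0, -1.0]]
force: [0.0, 0.5, -2.7]
finger_gap: 0.457
grip_force: 30.0
```

```bash
python3 - <<'E'
from h import *
o=bot.get_obs();print(o["finger_gap"],o["grip_force"],o["force"],o["torque"]); togo([.5335,.3165],.21,8.3)
E
```

```text
0.4571402129620469 29.996001720428467 [ 0.00631221  0.54466251 -2.73798982] [-3.52385686e-02  1.73986319e-01  1.42192465e-04]
shift [  2.98 -35.97  -0.08] turn -75.9 q6 59.2 tcp [ 0.6433 -0.0274  0.2091] t 11.5
```

send_rows(targets="0.3 -2 0 -7 0;0.6 -5 0 -14 0;0.9 -8 0 -21 0;1.2 -11.5 0 -28 0;1.5 -15 0 -35 0;1.8 -18.5 0 -42 0;2.1 -22 0 -49 0;2.3 -25.5 0 -56 0;2.5 -29 0 -63 0;2.7 -32 0 -70 0;2.9 -34.5 0 -75 0;3 -36 0 -76 0")

```text
clock: 12.52
tcp_pos: [0.5346, 0.3197, 0.2089]
orientation: [[-0.143, 0.99, -0.001], [0.99, 0.143, 0.0], [0.0, -0.001, -1.0]]
force: [0.1, -0.6, -4.0]
finger_gap: 0.46
grip_force: 30.0
```

send_rows(targets="0 0 0 0 0;0 0 0 0 0;0 0 0 0 0")

```text
clock: 12.77
tcp_pos: [0.5362, 0.3166, 0.2089]
orientation: [[-0.138, 0.99, -0.0], [0.99, 0.138, -0.0], [-0.0, -0.0, -1.0]]
force: [-0.1, 0.5, -2.9]
finger_gap: 0.457
grip_force: 30.0
```

```bash
python3 - <<'E'
from h import *
o=bot.get_obs();print(o["finger_gap"],o["grip_force"],o["force"]); togo([.5335,.3165],.18,8.3)
a=optics.snapshot("wrist"); b=optics.snapshot("scene")[60:270,280:560]; save("s5",np.hstack([cv2.resize(a,(400,300)),cv2.resize(b,(400,300))]))
E
```

```text
0.45716236705132784 29.997809529304504 [-0.07773264  0.47814467 -2.8998195 ]
shift [ 0.03 -0.26  2.89] turn -0.4 q6 16.6 tcp [0.5362 0.3166 0.2089] t 12.8
```

View pics/s5.png

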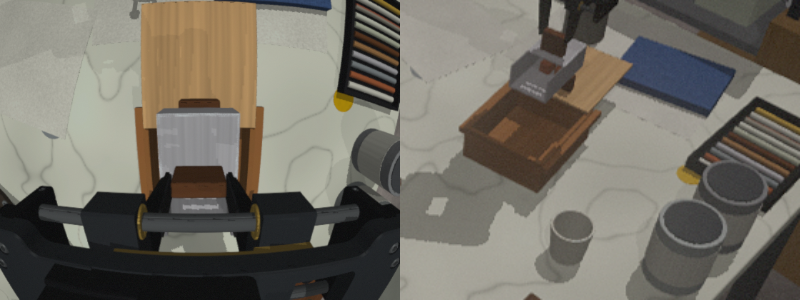

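The left panel shows the tin level, its rear edge just over the pull at (200,105). Lowering along the tilt arc.

send_rows(targets="0 -0.2 1.5 0 0;0 -0.2 2.6 0 0;-0.3 -0.2 3.1 0 0;-0.6 -0.2 3.4 0 0;-0.9 -0.2 3.7 0 0;-1.3 -0.2 4 0 0;-1.7 -0.2 4.3 0 0;-2 -0.2 4.6 0 0;-2 -0.2 4.6 0 0")

```text
clock: 13.62
tcp_pos: [0.5371, 0.2965, 0.1629]
orientation: [[-0.141, 0.99, 0.0], [0.99, 0.141, -0.0], [-0.0, 0.0, -1.0]]
force: [-0.4, -3.5, 3.3]
finger_gap: 0.454
grip_force: 30.0
```

```bash
python3 - <<'E'
from h import *
o=bot.get_obs();print(o["finger_gap"],o["grip_force"],o["force"]); 
a=optics.snapshot("wrist"); b=optics.snapshot("scene")[60:210,360:560]; save("s6",np.hstack([cv2.resize(a,(400,300)),cv2.resize(b,(400,300))]))
E
```

```text
0.4540377917063908 30.001407265663147 [-0.43213396 -3.47960094  3.27581808]
```

View pics/s6.png

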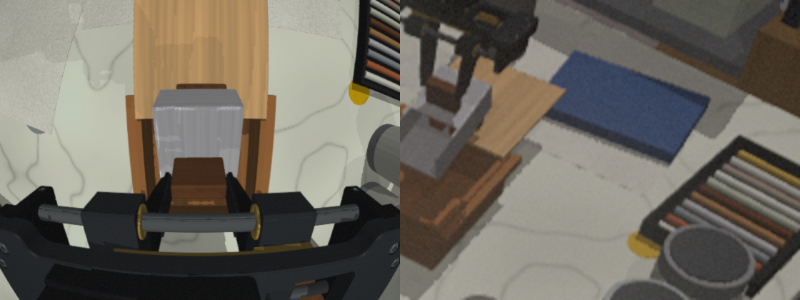

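The tin is tilting about 17° on the pull with only a few newtons. Continuing.

send_rows(targets="-0.3 0 0.45 0 0;-0.6 0 0.9 0 0;-0.8 0 1.2 0 0;-0.95 0 1.5 0 0;-1.1 0 1.8 0 0;-1.25 0 2.15 0 0;-1.4 0 2.5 0 0;-1.5 0 2.85 0 0;-1.6 0 3.2 0 0;-1.7 0 3.55 0 0;-1.7 0 3.55 0 0;-1.7 0 3.55 0 0")

```text
clock: 14.72
tcp_pos: [0.5392, 0.2801, 0.1275]
orientation: [[-0.141, 0.99, -0.0], [0.99, 0.141, -0.001], [-0.001, -0.0, -1.0]]
force: [0.6, -5.7, 1.8]
finger_gap: 0.461
grip_force: 30.0
```

```bash
python3 - <<'E'
from h import *
o=bot.get_obs();print(o["finger_gap"],o["grip_force"],o["force"]); 
a=optics.snapshot("wrist"); b=optics.snapshot("scene")[60:210,280:480]; save("s7",np.hstack([cv2.resize(a,(400,300)),cv2.resize(b,(400,300))]))
E
```

```text
0.4607567258556335 29.994494318962097 [ 0.59784726 -5.69439768  1.80047838]
```

View pics/s7.png

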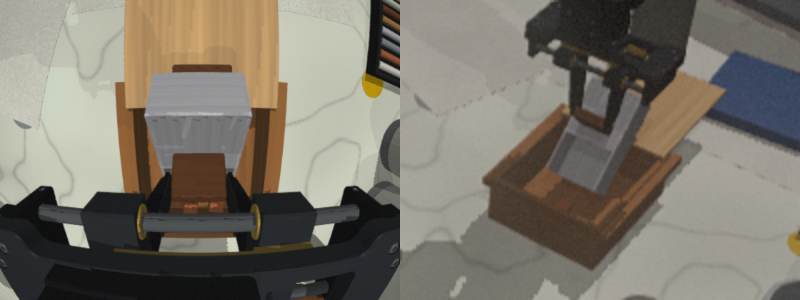

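It is at about 45° with the mouth in the box, and reddish stubs show at (203,208). Lifting, with a small jiggle.

send_rows(targets="-0.4 0 -0.6 0 0;-0.8 0 -1.2 0 0;-1.2 0 -1.8 0 0;-1.2 0 -2.4 0 0;-1.2 0 -3 0 0;-1.2 0 -3.5 0 0;-0.4 0 -3.5 0 0;-1.2 0 -3.5 0 0;-0.4 0 -3.5 0 0;-1.2 0 -3.5 0 0;-1.2 0 -4.5 0 0;-1.2 0 -5 0 0")

```text
clock: 15.82
tcp_pos: [0.541, 0.2686, 0.1786]
orientation: [[-0.141, 0.99, 0.0], [0.99, 0.141, 0.0], [0.0, 0.0, -1.0]]
force: [0.4, -0.5, -2.6]
finger_gap: 0.463
grip_force: 30.0
```

```bash
python3 - <<'E'
from h import *
o=bot.get_obs();print(o["finger_gap"],o["grip_force"],o["force"],o["tcp_pos"]); 
a=optics.snapshot("top")[165:265,80:215]; b=optics.snapshot("scene")[60:210,280:480]; save("s8",np.hstack([cv2.resize(a,(400,300)),cv2.resize(b,(400,300))]))
E
```

```text
0.46320334924559536 29.995299875736237 [ 0.39892181 -0.51186255 -2.64087571] [0.54102104 0.26855403 0.17855459]
```

View pics/s8.png

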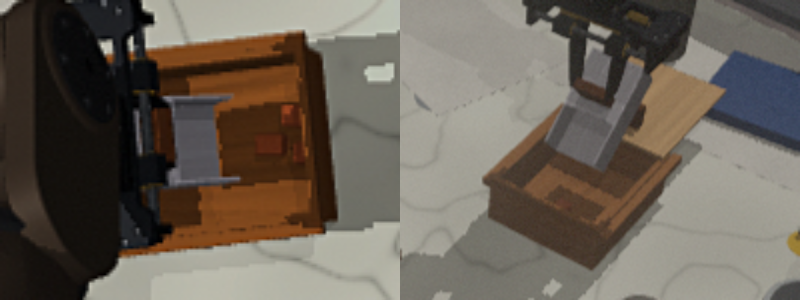

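The tilt holds by friction. The stubs are in the box at left panel (290,118), (270,145) and (298,150). Jiggling some more while tilted.

send_rows(targets="1 0 0 0 0;-1 0 0 0 0;1 0 0 0 0;-1 0 0 0 0;1 0 0.8 0 0;-1 0 -0.5 0 0;1 0 0.8 0 0;-1 0 -0.5 0 0;0 0 0 0 0;0 0 0 0 0;0 0 0 0 0;0 0 0 0 0")

```text
clock: 16.92
tcp_pos: [0.5406, 0.269, 0.1774]
orientation: [[-0.142, 0.99, -0.0], [0.99, 0.142, -0.0], [0.0, -0.0, -1.0]]
force: [-0.8, -0.3, -3.2]
finger_gap: 0.458
grip_force: 30.0
```

send_rows(targets="1 0 -0.5 0 0;2 0 -1 0 0;3 0 -1.5 0 0;4 0 -2 0 0;5 0 -2.2 0 0;6 0 -2.2 0 0;7 0 -2.2 0 0;7.5 0 -2.2 0 0;8 0 -2.1 0 0;8 0 -2.1 0 0")

```text
clock: 17.75
tcp_pos: [0.5292, 0.3486, 0.1981]
orientation: [[-0.142, 0.99, -0.001], [0.99, 0.142, -0.0], [-0.0, -0.001, -1.0]]
force: [-0.5, 0.5, -3.7]
finger_gap: 0.46
grip_force: 30.0
```

```bash
python3 - <<'E'
from h import *
o=bot.get_obs();print(o["finger_gap"],o["grip_force"],o["force"],o["tcp_pos"]); 
a=optics.snapshot("top")[165:265,80:215]; b=optics.snapshot("scene")[60:210,280:480]; save("s9",np.hstack([cv2.resize(a,(400,300)),cv2.resize(b,(400,300))]))
E
```

```text
0.4597186740135933 29.994492530822754 [-0.45653086  0.51261336 -3.65259228] [0.52918895 0.34860569 0.19811841]
```

View pics/s9.png

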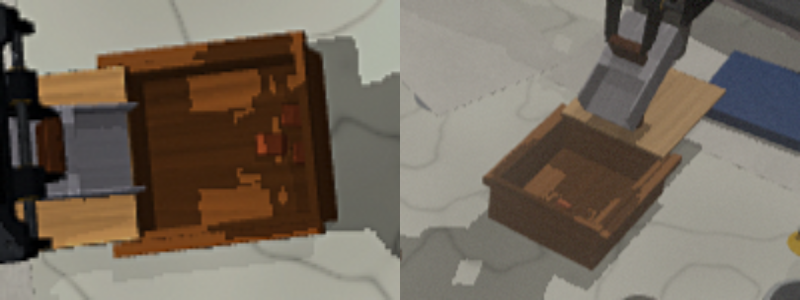

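Three stubs lie in the box at left panel (268,143), (292,115) and (295,150). The tin's mouth is now against the pull, so I'll right it.

send_rows(targets="0.5 0 0 0 0;1 0 0 0 0;1.6 0 0 0 0;2.2 0 0 0 0;2.7 0 0.05 0 0;3.2 0 0.15 0 0;3.7 0 0.3 0 0;4.2 0 0.45 0 0;4.7 0 0.6 0 0;5.1 0 0.8 0 0;5.4 0 0.95 0 0;5.4 0 0.95 0 0")

```text
clock: 18.85
tcp_pos: [0.5218, 0.4019, 0.1889]
orientation: [[-0.142, 0.99, 0.0], [0.99, 0.142, 0.0], [0.0, 0.0, -1.0]]
force: [-0.4, 0.9, 3.1]
finger_gap: 0.458
grip_force: 30.0
```

```bash
python3 - <<'E'
from h import *
o=bot.get_obs();print(o["finger_gap"],o["grip_force"],o["force"],o["tcp_pos"]); 
a=optics.snapshot("top")[165:265,50:185]; b=optics.snapshot("scene")[40:190,300:500]; save("s10",np.hstack([cv2.resize(a,(400,300)),cv2.resize(b,(400,300))]))
E
```

```text
0.4584346251731314 30.003263354301453 [-0.43393532  0.94114404  3.0976971 ] [0.52178378 0.40194032 0.18886314]
```

View pics/s10.png

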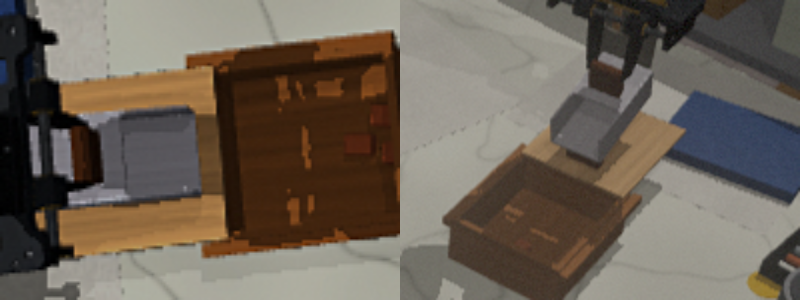

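The tin is nearly upright, its mouth floor is bare, and the stubs are in the box. Finishing the righting, then back over the box.

send_rows(targets="0.4 0 0.2 0 0;0.8 0 0.5 0 0;1.1 0 0.75 0 0;1.2 0 0.85 0 0;1.2 0 0.85 0 0;1.2 0 -1 0 0;1.2 0 -2 0 0;-1 0 -2.5 0 0;-4 0 -2.5 0 0;-7 0 -2.5 0 0;-10 0 -2.5 0 0;-10 0 -2.5 0 0")

```text
clock: 19.95
tcp_pos: [0.5364, 0.2979, 0.2141]
orientation: [[-0.139, 0.99, -0.001], [0.99, 0.139, -0.002], [-0.002, -0.001, -1.0]]
force: [-0.5, 0.8, -3.7]
finger_gap: 0.454
grip_force: 30.0
```

```bash
python3 - <<'E'
from h import *
o=bot.get_obs();print(o["finger_gap"],o["grip_force"],o["force"]); togo([.5405,.27],.2,8.3)
E
```

```text
0.45392486190438003 29.99739646911621 [-0.46859109  0.84149895 -3.67860421]
shift [-2.81  0.02  1.41] turn -0.3 q6 15.0 tcp [0.5364 0.2979 0.2141] t 19.9
```

send_rows(targets="-2 0 0 0 0;-2 0 0 0 0;-2 0 0 0 0;-2 0 0 0 0;1.5 0 0 0 0;1.5 0 0 0 0;1.5 0 0 0 0;1.5 0 0 0 0;-2 0 0 0 0;-2 0 0 0 0;-2 0 0 0 0;-2 0 0 0 0")

```text
clock: 20.95
tcp_pos: [0.539, 0.2822, 0.2142]
orientation: [[-0.14, 0.99, 0.0], [0.99, 0.14, 0.0], [0.0, 0.0, -1.0]]
force: [0.2, 0.7, -2.2]
finger_gap: 0.458
grip_force: 30.0
```

send_rows(targets="3.5 0 0 0 0;3.5 0 0 0 0;3.5 0 0 0 0;3.5 0 0 0 0;0 0 0 0 0;0 0 0 0 0;0 0 0 0 0;0 0 0 0 0;3.5 0 0 0 0;3.5 0 0 0 0;3.5 0 0 0 0;3.5 0 0 0 0")

```text
clock: 21.95
tcp_pos: [0.5336, 0.3175, 0.214]
orientation: [[-0.142, 0.99, -0.0], [0.99, 0.142, -0.0], [-0.0, -0.0, -1.0]]
force: [0.1, -0.7, -2.3]
finger_gap: 0.456
grip_force: 30.0
```

send_rows(targets="-3.5 0 0 0 0;-3.5 0 0 0 0;-3.5 0 0 0 0;-3.5 0 0 0 0;-3.5 0 0 0 0;0 0 0 0 0;0 0 0 0 0;0 0 0 0 0;0 0 0 0 0;0 0 0 0 0")

```text
clock: 22.78
tcp_pos: [0.5338, 0.3169, 0.2141]
orientation: [[-0.141, 0.99, -0.0], [0.99, 0.141, -0.0], [-0.0, -0.0, -1.0]]
force: [0.2, 0.2, -2.8]
finger_gap: 0.456
grip_force: 30.0
```

```bash
python3 - <<'E'
from h import *
c=cal("top"); im=optics.snapshot("top"); np.save("top2",im)
hsv=cv2.cvtColor(im,cv2.COLOR_RGB2HSV)
m=(((hsv[...,0]<10)|(hsv[...,0]>172))&(hsv[...,1]>130)&(hsv[...,2]>70)).astype(np.uint8)
k,l,s,ce=cv2.connectedComponentsWithStats(m)
for i in range(1,k):
    if 15<s[i,4]<600: print("red",ce[i].round(1),s[i,4],onz(c,ce[i],.018).round(3))
save("s11",cv2.resize(im[130:280,70:300],(800,522)))
togo([.5138,-.2716],.215,8.3)
E
```

```text
red [ 92.3 102. ] 145 [0.858 0.47  0.018]
red [313.7 149.6] 57 [ 0.736 -0.169  0.018]
red [176.6 202.8] 23 [0.574 0.214 0.018]
red [170.3 212.5] 49 [0.546 0.23  0.018]
red [404.8 242.8] 58 [ 0.48  -0.429  0.018]
red [243.  252.8] 52 [0.439 0.021 0.018]
shift [-57.97 -10.29  -0.08] turn -0.2 q6 16.5 tcp [0.5339 0.3168 0.2141] t 22.8
```

A loose stub has been knocked to about (.736,-.169), which fits the announced knock. Carrying the tin to the mat.

send_rows(targets="-2 -0.3 0 0 0;-5.5 -0.9 0 6 0;-9 -1.5 0 13 0;-13 -2.1 0 20 0;-17 -2.7 0 27 0;-21 -3.4 0 34 0;-25 -4 0 41 0;-29 -4.6 0 48 0;-33 -5.3 0 55 0;-37 -5.9 0 62 0;-41 -6.6 0 69 0;-44 -7 0 76 0")

```text
clock: 23.83
tcp_pos: [0.5261, -0.1317, 0.2144]
orientation: [[0.929, 0.369, 0.0], [0.369, -0.929, -0.001], [0.0, 0.001, -1.0]]
force: [0.7, -0.3, -3.0]
finger_gap: 0.458
grip_force: 30.0
```

```bash
python3 - <<'E'
from h import *
togo([.5237,-.2702],.12,98)
E
```

```text
shift [-5.34 12.78  9.45] turn 13.7 q6 47.3 tcp [ 0.5261 -0.1317  0.2144] t 23.8
```

send_rows(targets="-1 3 0 4 0;-2.5 6 0 8 0;-4 9.5 0 12 0;-5.3 12.5 0 13.8 0;-5.3 12.5 2 13.8 0;-5.3 12.5 4 13.8 0;-5.3 12.5 6 13.8 0;-5.3 12.5 8 13.8 0;-5.3 12.5 9.5 13.8 0;-5.3 12.5 9.5 13.8 0;-5.3 12.5 9.5 13.8 0")

```text
clock: 24.75
tcp_pos: [0.5245, -0.2644, 0.119]
orientation: [[0.99, 0.144, -0.001], [0.144, -0.99, 0.001], [-0.001, -0.001, -1.0]]
force: [0.1, -0.1, -1.0]
finger_gap: 0.457
grip_force: 30.0
```

```bash
python3 - <<'E'
from h import *
togo([.5237,-.2702],.073,98)
E
```

```text
shift [-0.16  0.57  4.6 ] turn 0.3 q6 48.5 tcp [ 0.5245 -0.2644  0.119 ] t 24.8
```

send_rows(targets="-0.1 0.5 1 0 0;-0.1 0.5 2 0 0;-0.1 0.5 3 0 0;-0.1 0.5 3.5 0 0;-0.1 0.5 4 0 0;-0.1 0.5 4.3 0 0;-0.1 0.5 4.5 0 0;-0.1 0.5 4.6 0 0;-0.1 0.5 4.6 0 0")

```text
clock: 25.5
tcp_pos: [0.5248, -0.2693, 0.0734]
orientation: [[0.989, 0.145, 0.001], [0.145, -0.989, -0.0], [0.001, 0.001, -1.0]]
force: [0.1, -0.1, 0.5]
finger_gap: 0.457
grip_force: 30.0
```

send_rows(targets="0 0 0.1 0 0;0 0 0.1 0 6;0 0 0.1 0 9.5;0 0 0.1 0 9.5;0 0 0.1 0 9.5;0 0 0.1 0 9.5;0 0 0.1 0 9.5;0 0 -2 0 9.5;0 0 -5 0 9.5;0 0 -9 0 9.5;0 0 -13 0 9.5;0 0 -15 0 9.5")

```text
clock: 26.5
tcp_pos: [0.5253, -0.2697, 0.2278]
orientation: [[0.989, 0.145, 0.004], [0.145, -0.989, -0.003], [0.004, 0.003, -1.0]]
force: [1.4, -1.0, 0.5]
finger_gap: 1.0
grip_force: 0.0
```

```bash
cat >> h.py <<'E'
def reds(fish=True,z=.02,vmin=60):
    n="wrist" if fish else "top"; c=cal(n); im=optics.snapshot(n); hsv=cv2.cvtColor(im,cv2.COLOR_RGB2HSV)
    m=(((hsv[...,0]<11)|(hsv[...,0]>172))&(hsv[...,1]>130)&(hsv[...,2]>vmin)).astype(np.uint8)
    m=cv2.morphologyEx(m,cv2.MORPH_CLOSE,np.ones((3,3)))
    for k in cv2.findContours(m,0,2)[0]:
        A=cv2.contourArea(k)
        if not 15<A<900: continue
        b=cv2.boxPoints(cv2.minAreaRect(k)); P=np.array([onz(c,p,z,fish) for p in b]); e=P[1]-P[0];f=P[2]-P[1]
        L=e if np.linalg.norm(e)>np.linalg.norm(f) else f
        print(b.mean(0).round(1),A,P.mean(0).round(4)[:2],"LxW",np.linalg.norm(e).round(3),np.linalg.norm(f).round(3),"long",np.degrees(np.arctan2(L[1],L[0])).round(1)%180)
    return im
E
python3 - <<'E'
from h import *
im=reds(False); save("s12",im); np.save("top3",im)
# tin on the mat: block & roof
c=cal("top"); hsv=cv2.cvtColor(im,cv2.COLOR_RGB2HSV)
u=proj(c,[.5138,-.2716,.046]); print(u)
m=np.zeros(im.shape[:2],np.uint8);x0,y0=int(u[0])-35,int(u[1])-40
m[y0:y0+80,x0:x0+70]=(hsv[y0:y0+80,x0:x0+70,1]<60)&(hsv[y0:y0+80,x0:x0+70,2]>90)
m=cv2.morphologyEx(m,cv2.MORPH_OPEN,np.ones((3,3)))
for k in cv2.findContours(m,0,2)[0]:
    if cv2.contourArea(k)>60: b=cv2.boxPoints(cv2.minAreaRect(k)); print(b.round(0).tolist(),np.array([onz(c,p,.04) for p in b]).mean(0))
togo([.48,-.43],.2,98)
E
```

```text
[243.1 252.8] 49.5 [0.4394 0.0205] LxW 0.019 0.025 long 65.3
[180.5 215.5] 16.0 [0.5386 0.2002] LxW 0.008 0.02 long 2.5999999999999943
[171.5 213. ] 50.5 [0.5449 0.2259] LxW 0.031 0.017 long 91.6
[107. 216.] 37.5 [0.5314 0.4076] LxW 0.051 0.011 long 3.4
[178.  203.5] 28.5 [0.5722 0.2089] LxW 0.017 0.02 long 2.5999999999999943
[313.8 150.3] 52.0 [ 0.7339 -0.1692] LxW 0.026 0.02 long 136.8
[ 92.6 102.5] 142.5 [0.8563 0.4681] LxW 0.132 0.012 long 0.2
[349.91317477 228.82574956]
[[314.0, 188.0], [354.0, 188.0], [354.0, 254.0], [314.0, 254.0]] [ 0.53472504 -0.22842721  0.04      ]
shift [-6.89 15.13  3.05] turn 0.3 q6 48.1 tcp [ 0.5261 -0.2702  0.2301] t 26.6
```

send_rows(targets="-2 4 0 0 6;-4 8 0 0 6;-6 12 0 0 6;-6.9 15 0 0 6;-6.9 15 3 0 6;-6.9 15 3 0 6;-6.9 15 3 0 6")

```text
clock: 27.13
tcp_pos: [0.4772, -0.4269, 0.1917]
orientation: [[0.99, 0.144, -0.002], [0.144, -0.99, 0.003], [-0.002, -0.004, -1.0]]
force: [0.3, 0.1, 0.2]
finger_gap: 0.638
grip_force: 0.0
```

```bash
python3 - <<'E'
from h import *
save("s13",reds()); togo([.48,-.43],.02,98)
E
```

```text
[281.5 185. ] 346.0 [ 0.4816 -0.4287] LxW 0.023 0.02 long 98.4
shift [ 0.17  0.37 17.31] turn 0.3 q6 34.0 tcp [ 0.478  -0.4268  0.1931] t 27.2
```

send_rows(targets="0.2 0.3 4 0 6;0.2 0.3 8 0 6;0.2 0.3 12 0 6;0.2 0.3 15 0 6;0.2 0.3 16.5 0 6;0.2 0.3 17 0 6;0.2 0.3 17.1 0 6;0.2 0.3 17.1 0 0;0.2 0.3 17.1 0 0;0.2 0.3 17.1 0 0;0.2 0.3 17.1 0 0;0.2 0.3 17.1 0 0")

```text
clock: 28.18
tcp_pos: [0.4805, -0.4305, 0.0229]
orientation: [[0.989, 0.145, 0.001], [0.145, -0.989, -0.001], [0.001, 0.001, -1.0]]
force: [0.3, 0.5, -0.5]
finger_gap: 0.339
grip_force: 0.0
```

send_rows(targets="0 0 0 0 0;0 0 0 0 0;0 0 -4 0 0;0 0 -8 0 0;0 0 -12 0 0;0 0 -16 0 0;0 0 -17 0 0;0 0 -17 0 0")

```text
clock: 28.85
tcp_pos: [0.4812, -0.4312, 0.1959]
orientation: [[0.989, 0.145, 0.004], [0.145, -0.989, -0.005], [0.004, 0.005, -1.0]]
force: [0.2, -0.5, -0.7]
finger_gap: 0.002
grip_force: 0.0
```

```bash
python3 - <<'E'
from h import *
reds(); togo([.530,.290],.2,98)
E
```

```text
[275.5 187.5] 344.0 [ 0.4821 -0.4284] LxW 0.023 0.019 long 98.3
shift [ 15.33 -70.57  -0.8 ] turn 0.3 q6 34.0 tcp [ 0.4805 -0.4305  0.1932] t 28.9
```

send_rows(targets="0.1 -0.2 4 0 5;0.1 -0.2 8 0 5;0.1 -0.2 12 0 5;0.1 -0.2 15 0 5;0.1 -0.2 16.8 0 5;0.1 -0.2 17.2 0 5;0.1 -0.2 17.3 0 5;0.1 -0.2 17.3 0 5;0.1 -0.2 17.3 0 5;0.1 -0.2 17.3 0 5;0.1 -0.2 17.3 0 5;0.1 -0.2 17.3 0 0")

```text
clock: 29.9
tcp_pos: [0.4812, -0.4284, 0.02]
orientation: [[0.989, 0.145, 0.001], [0.145, -0.989, -0.001], [0.001, 0.001, -1.0]]
force: [0.8, 0.2, 0.6]
finger_gap: 0.499
grip_force: 0.0
```

send_rows(targets="0 0 0 0 0;0 0 0 0 0;0 0 0 0 0;0 0 0 0 0;0 0 0 0 0;0 0 0 0 0;0 0 0 0 0;0 0 0 0 0")

```text
clock: 30.57
tcp_pos: [0.481, -0.4281, 0.0191]
orientation: [[0.989, 0.145, 0.0], [0.145, -0.989, 0.0], [0.0, -0.0, -1.0]]
force: [-0.1, -0.0, 0.1]
finger_gap: 0.012
grip_force: 0.0
```

```bash
python3 - <<'E'
from h import *
im=reds(); print('-'); 
a=optics.snapshot("top"); b=optics.snapshot("scene"); cs=cal("scene");ct=cal("top")
t=proj(cs,[.481,-.428,.01]).astype(int);u=proj(ct,[.481,-.428,.01]).astype(int);print(t,u)
f=lambda i,p,r:cv2.resize(i[max(p[1]-r,0):p[1]+r,max(p[0]-r,0):p[0]+r],(266,300))
save("v14",np.hstack([cv2.resize(im[100:320,160:400],(266,300)),f(a,u,40),f(b,t,50)]))
E
```

```text
[280.  248.5] 669.0 [ 0.4843 -0.4282] LxW 0.023 0.024 long 9.800000000000011
-
[135 300] [403 242]
```

View pics/v14.png

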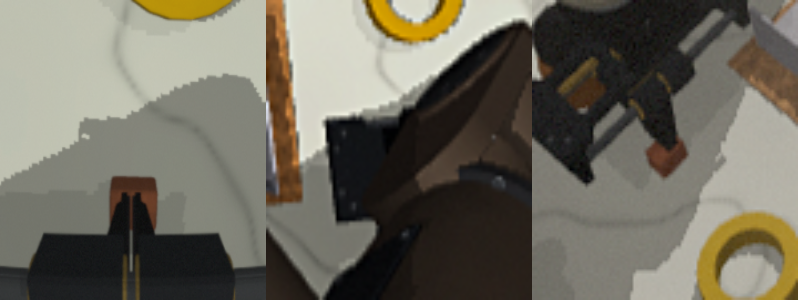

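The closed fingers sit above the stub, not around it. Together with the pull grip (10 mm gap on a 14 mm bar, 6 N upward), this says the fingertips are about 2.5 cm higher than I assumed. I'll open and go lower while watching the force.

send_rows(targets="0 0 0 0 5;0 0 0 0 5;0 0 0 0 5;0 0 0 0 5;0 0 0 0 5;0 0 0 0 5;0 0 0.5 0 5;0 0 1 0 5;0 0 1.4 0 5;0 0 1.4 0 5")

```text
clock: 31.55
tcp_pos: [0.4806, -0.4277, 0.0038]
orientation: [[0.989, 0.145, -0.001], [0.145, -0.989, 0.001], [-0.001, -0.002, -1.0]]
force: [0.1, 0.1, 0.6]
finger_gap: 0.524
grip_force: 0.0
```

send_rows(targets="0 0 0.2 0 5;0 0 0.4 0 5;0 0 0.6 0 5;0 0 0.6 0 5;0 0 0.6 0 0;0 0 0.6 0 0;0 0 0.6 0 0;0 0 0.6 0 0;0 0 0.6 0 0;0 0 0.6 0 0")

```text
clock: 32.38
tcp_pos: [0.4811, -0.4282, -0.0008]
orientation: [[0.989, 0.145, 0.0], [0.145, -0.989, -0.0], [0.0, 0.0, -1.0]]
force: [0.1, -0.8, -0.4]
finger_gap: 0.27
grip_force: 30.0
```

Held: 26 mm, 30 N. Carrying it to the box.

send_rows(targets="0 0 -4 0 0;0 0 -8 0 0;0 0 -12 0 0;0 0 -16 0 0;0.8 -4 -16 0 0;1.6 -8 -16 0 0;2.4 -12 -16 0 0;3.3 -16 -16 0 0;4.2 -20 -16 0 0;5 -24 -16 0 0;5.9 -28 -16 0 0;6.7 -32 -16 0 0")

```text
clock: 33.38
tcp_pos: [0.5008, -0.1, 0.1593]
orientation: [[0.99, 0.144, 0.0], [0.144, -0.99, -0.0], [0.0, 0.0, -1.0]]
force: [1.4, 0.5, 0.5]
finger_gap: 0.271
grip_force: 30.0
```

send_rows(targets="0.8 -4 0 0 0;1.6 -8 0 0 0;2.5 -12 0 0 0;3.4 -16 0 0 0;4.2 -20 0 0 0;5.1 -24 0 0 0;6 -28 0 0 0;6.9 -32 0 0 0;7.8 -36 0 0 0;8.7 -39.3 0 0 0;8.7 -39.3 0 0 0;8.7 -39.3 0 0 0")

```text
clock: 34.38
tcp_pos: [0.5297, 0.3012, 0.1587]
orientation: [[0.989, 0.147, -0.0], [0.147, -0.989, -0.0], [-0.0, 0.0, -1.0]]
force: [0.3, -0.2, -1.3]
finger_gap: 0.272
grip_force: 30.0
```

```bash
python3 - <<'E'
from h import *
o=bot.get_obs();print(o["finger_gap"],o["grip_force"]); togo([.530,.280],.06,98)
E
```

```text
0.2721331731749311 30.00007063150406
shift [-0.28  2.1   9.87] turn 0.5 q6 104.9 tcp [0.5297 0.3012 0.1587] t 34.4
```

send_rows(targets="-0.3 2 3 0 0;-0.3 2 6 0 0;-0.3 2 9 0 0;-0.3 2 10 0 0;-0.3 2 10 0 0;-0.3 2 10 0 4.5;-0.3 2 10 0 4.5;-0.3 2 10 0 4.5;-0.3 2 10 0 4.5;-0.3 2 6 0 4.5;-0.3 2 2 0 4.5;-0.3 2 0 0 4.5")

```text
clock: 35.38
tcp_pos: [0.5312, 0.28, 0.164]
orientation: [[0.989, 0.145, 0.005], [0.145, -0.989, 0.002], [0.005, -0.001, -1.0]]
force: [0.1, -0.3, 0.7]
finger_gap: 0.473
grip_force: 0.0
```

```bash
python3 - <<'E'
from h import *
reds(); togo([.4394,.021],.16,155)
E
```

```text
[459.3 286.8] 103.5 [0.4485 0.0339] LxW 0.015 0.026 long 59.599999999999994
[363.  200.5] 421.5 [0.5393 0.1919] LxW 0.024 0.025 long 12.900000000000006
[280.  195.5] 454.0 [0.5316 0.2789] LxW 0.024 0.022 long 98.4
[332.  188.4] 480.0 [0.547  0.2272] LxW 0.022 0.028 long 92.3
[358.3 166.6] 419.0 [0.5737 0.2042] LxW 0.021 0.025 long 90.8
shift [-12.95  24.32   0.48] turn -56.7 q6 103.1 tcp [0.5322 0.2804 0.1666] t 35.4
```

Four stubs are in the box. Next is the one at (.439,.021).

send_rows(targets="-1.3 2.4 0 -6 5;-2.6 5 0 -12 5;-4 8 0 -18 5;-5.5 11 0 -24 5;-7 14 0 -30 5;-9 17 0 -36 5;-11 20.5 0 -42 5;-12.9 24.3 0 -48 5;-12.9 24.3 0 -54 5;-12.9 24.3 0 -54 5;-12.9 24.3 0 -54 5;-12.9 24.3 0 -54 5")

```text
clock: 36.43
tcp_pos: [0.4381, 0.021, 0.1594]
orientation: [[0.467, 0.884, 0.001], [0.884, -0.467, 0.0], [0.001, 0.001, -1.0]]
force: [-0.1, 1.3, -0.5]
finger_gap: 0.529
grip_force: 0.0
```

```bash
python3 - <<'E'
from h import *
reds(); togo([.4394,.0205],-.001,152)
E
```

```text
[537.3 218. ] 190.0 [ 0.7295 -0.161 ] LxW 0.019 0.041 long 131.2
[280.5 194. ] 428.5 [0.4413 0.0228] LxW 0.017 0.027 long 62.7
shift [-0.    0.14 16.03] turn 0.2 q6 21.9 tcp [0.4381 0.0212 0.1593] t 36.5
```

send_rows(targets="0.1 0.1 4 0 5;0.1 0.1 8 0 5;0.1 0.1 12 0 5;0.1 0.1 14 0 5;0.1 0.1 15.5 0 5;0.1 0.1 15.9 0 5;0.1 0.1 15.9 0 5;0.1 0.1 15.9 0 0;0.1 0.1 15.9 0 0;0.1 0.1 15.9 0 0;0.1 0.1 15.9 0 0;0.1 0.1 15.9 0 0")

```text
clock: 37.48
tcp_pos: [0.4394, 0.0207, 0.0007]
orientation: [[0.465, 0.885, 0.001], [0.885, -0.465, -0.0], [0.001, 0.001, -1.0]]
force: [0.5, -0.8, -0.3]
finger_gap: 0.233
grip_force: 0.0
```

send_rows(targets="0 0 0 0 0;0 0 0 0 0;0 0 0 0 0;0 0 0 0 0")

```text
clock: 37.82
tcp_pos: [0.4393, 0.0207, 0.0007]
orientation: [[0.465, 0.885, 0.001], [0.885, -0.465, -0.0], [0.0, 0.001, -1.0]]
force: [-0.9, 0.4, 7.1]
finger_gap: 0.206
grip_force: 30.0
```

send_rows(targets="0 0 -4 0 0;0 0 -8 0 0;0 0 -12 0 0;0 0 -16 0 0;4 0 -16 0 0;8 0 -16 0 0;12 -0.2 -16 0 0;16 -0.3 -16 0 0;20 -0.4 -16 0 0;24 -0.4 -16 0 0;28 -0.5 -16 0 0;30 -0.5 -16 0 0")

```text
clock: 38.82
tcp_pos: [0.5749, 0.2923, 0.16]
orientation: [[0.463, 0.886, 0.001], [0.886, -0.463, 0.001], [0.001, 0.0, -1.0]]
force: [-0.6, 0.3, -0.7]
finger_gap: 0.208
grip_force: 30.0
```

send_rows(targets="0 0 0 0 0;0 0 3 0 0;0 0 6 0 0;0 0 9 0 0;0 0 10 0 0;0 0 10 0 4.5;0 0 10 0 4.5;0 0 10 0 4.5;0 0 10 0 4.5;0 0 6 0 4.5;0 0 2 0 4.5;0 0 0 0 4.5")

```text
clock: 39.82
tcp_pos: [0.5753, 0.2892, 0.1659]
orientation: [[0.465, 0.886, 0.006], [0.886, -0.465, 0.002], [0.005, 0.004, -1.0]]
force: [-1.1, 0.6, 1.1]
finger_gap: 0.473
grip_force: 0.0
```

```bash
python3 - <<'E'
from h import *
reds(); togo([.735,-.168],.16,45)
E
```

```text
[  5. 413.] 68.5 [-0.2628  0.1275] LxW 0.083 0.057 long 27.0
[289.8 284.5] 398.0 [0.5393 0.1916] LxW 0.025 0.029 long 93.6
[309.  262.5] 272.5 [0.5706 0.2064] LxW 0.015 0.033 long 64.9
[281.4 256.1] 432.0 [0.5472 0.2278] LxW 0.022 0.031 long 93.1
[245.7 222.4] 462.5 [0.5318 0.2798] LxW 0.023 0.028 long 99.0
[275. 199.] 437.5 [0.571  0.2879] LxW 0.018 0.028 long 62.599999999999994
shift [-33.16  35.31   0.85] turn -72.7 q6 48.5 tcp [0.5762 0.2896 0.1686] t 39.9
```

Five are in. The last stub lies close to the ink pot, so I'll measure both before choosing the jaw angle.

```bash
python3 - <<'E'
from h import *
c=cal("top"); im=np.load("top3.npy"); g=cv2.cvtColor(im,cv2.COLOR_RGB2GRAY); m=np.zeros_like(g); m[132:158,288:318]=g[132:158,288:318]<55
m=cv2.morphologyEx(m,cv2.MORPH_OPEN,np.ones((3,3)))
for k in cv2.findContours(m,0,2)[0]:
    (x,y),r=cv2.minEnclosingCircle(k); print(x,y,r,cv2.contourArea(k),onz(c,(x,y),.05))
E
```

```text
302.5 135.5 14.916534423828125 324.0 [ 0.76763949 -0.1356353   0.05      ]
```

send_rows(targets="-3 3 0 0 6;-6 6 0 0 6;-9 9 0 0 6;-12 12 0 0 6;-15 15 0 0 6;-18 18 0 0 6;-21 21 0 0 6;-24 24 0 0 6;-27 27 0 0 6;-30 31 -2 0 6;-30 31 -2 0 6;-30 31 -2 0 6")

```text
clock: 40.87
tcp_pos: [0.7106, -0.1254, 0.1823]
orientation: [[0.468, 0.884, 0.004], [0.884, -0.468, -0.002], [0.001, 0.004, -1.0]]
force: [-0.3, 0.3, 0.2]
finger_gap: 0.633
grip_force: 0.0
```

```bash
python3 - <<'E'
from h import *
im=reds(); np.save("wi",im); c=cal("wrist"); togo([.735,-.168],.16,45)
g=cv2.cvtColor(im,cv2.COLOR_RGB2GRAY); m=(g<50).astype(np.uint8); m[260:]=0
m=cv2.morphologyEx(m,cv2.MORPH_OPEN,np.ones((3,3)))
for k in cv2.findContours(m,0,2)[0]:
    if 150<cv2.contourArea(k)<3000:
        (x,y),r=cv2.minEnclosingCircle(k); print("dark",round(x),round(y),round(r),cv2.contourArea(k),onz(c,(x,y),.05,True).round(3))
E
```

```text
[317. 213.] 311.0 [ 0.7375 -0.1666] LxW 0.021 0.027 long 128.0
[31.7 14.1] 92.5 [0.5436 0.2379] LxW 0.024 0.016 long 7.8
[19.   4.5] 120.5 [0.5291 0.2712] LxW 0.045 0.014 long 134.5
shift [-2.79  4.34  2.14] turn -72.8 q6 12.7 tcp [ 0.7096 -0.123   0.1813] t 40.9
dark 379 253 10 202.5 [ 0.778 -0.227  0.05 ]
dark 340 252 12 213.0 [ 0.741 -0.204  0.05 ]
dark 216 252 12 213.5 [ 0.624 -0.143  0.05 ]
dark 316 187 20 1153.5 [ 0.748 -0.13   0.05 ]
dark 361 41 19 933.0 [ 0.853 -0.021  0.05 ]
dark 50 40 64 2960.5 [0.571 0.162 0.05 ]
```

The ink pot is about 36 mm from the stub at bearing 75°. I'll close along 147°, near the stub's long axis, to keep the fingers clear of it.

send_rows(targets="-1 2 0 2 4.3;-2.2 3.6 0 5 4.3;-2.7 4.5 0 5 4.3;-2.7 4.5 4 5 4.3;-2.7 4.5 8 5 4.3;-2.7 4.5 10 5 4.3;-2.7 4.5 10 5 4.3;-2.7 4.5 10 5 4.3")

```text
clock: 41.58
tcp_pos: [0.7362, -0.1647, 0.0799]
orientation: [[0.538, 0.843, -0.001], [0.843, -0.538, 0.001], [-0.0, -0.001, -1.0]]
force: [-0.7, 0.3, 1.0]
finger_gap: 0.451
grip_force: 0.0
```

```bash
python3 - <<'E'
from h import *
reds(); togo([.7365,-.1675],0,147); print(bot.get_obs()["finger_gap"])
E
```

```text
[283.4 222.8] 651.5 [ 0.7388 -0.167 ] LxW 0.022 0.025 long 127.4
shift [-0.24  0.07  8.17] turn 0.4 q6 15.0 tcp [ 0.737  -0.1651  0.0817] t 41.6
0.4534867860219956
```

send_rows(targets="-0.1 0.15 3 0 4.3;-0.1 0.15 5 0 4.3;-0.1 0.15 7 0 4.3;-0.1 0.15 7.9 0 4.3;-0.1 0.15 8 0 4.3;-0.1 0.15 8 0 0;-0.1 0.15 8 0 0;-0.1 0.15 8 0 0;-0.1 0.15 8 0 0;-0.1 0.15 8 0 0;-0.1 0.15 8 0 0;-0.1 0.15 8 0 0")

```text
clock: 42.63
tcp_pos: [0.7381, -0.1676, 0.0022]
orientation: [[0.54, 0.842, 0.003], [0.842, -0.54, -0.001], [0.001, 0.003, -1.0]]
force: [-0.4, 0.7, 6.7]
finger_gap: 0.301
grip_force: 30.0
```

send_rows(targets="0 0 0 0 0;0 0 0 0 0;0 0 0 0 0")

```text
clock: 42.88
tcp_pos: [0.7381, -0.1676, 0.0022]
orientation: [[0.54, 0.842, 0.003], [0.842, -0.54, -0.001], [0.001, 0.003, -1.0]]
force: [0.0, 0.3, 7.3]
finger_gap: 0.298
grip_force: 30.0
```

send_rows(targets="0 0 -2 0 0;0 0 -5 0 0;0 0 -9 0 0;0 0 -13 0 0;0 0 -16 0 0;1.8 -3.5 -16 0 0;3.6 -7 -16 0 0;5.4 -10.5 -16 0 0;7.2 -14 -16 0 0;9 -17.5 -16 0 0;10.8 -21 -16 0 0;12.6 -24.5 -16 0 0")

```text
clock: 43.88
tcp_pos: [0.5979, 0.0723, 0.161]
orientation: [[0.54, 0.842, 0.001], [0.842, -0.54, 0.0], [0.001, 0.001, -1.0]]
force: [-0.0, 0.4, -0.4]
finger_gap: 0.3
grip_force: 30.0
```

send_rows(targets="1.8 -3.5 0 0 0;3.6 -7 0 0 0;5.4 -10.5 0 0 0;7.2 -14 0 0 0;8.7 -17 0 0 0;8.7 -17 0 0 0;8.7 -17 0 0 0")

```text
clock: 44.47
tcp_pos: [0.5022, 0.2373, 0.161]
orientation: [[0.537, 0.843, 0.001], [0.843, -0.537, 0.0], [0.001, 0.001, -1.0]]
force: [0.0, -0.6, -0.2]
finger_gap: 0.303
grip_force: 30.0
```

```bash
python3 - <<'E'
from h import *
print(bot.get_obs()["finger_gap"],bot.get_obs()["grip_force"]); reds(); togo([.507,.24],.06,147)
E
```

```text
0.30275157738106817 29.99955777078867
[ 15.  415.5] 67.5 [-0.3011  0.1315] LxW 0.051 0.039 long 7.9
[332.2 213.7] 406.0 [0.5395 0.1921] LxW 0.02 0.027 long 98.7
[356.  186.8] 406.5 [0.5749 0.2036] LxW 0.02 0.027 long 91.9
[321.1 181.8] 462.5 [0.5468 0.2273] LxW 0.019 0.028 long 91.8
[280.5 146.3] 466.0 [0.5313 0.2793] LxW 0.019 0.026 long 99.1
[310.5 117.5] 483.0 [0.5713 0.2878] LxW 0.02 0.025 long 58.3
shift [ 0.52  0.13 10.08] turn 0.4 q6 51.0 tcp [0.503  0.2363 0.1608] t 44.5
```

send_rows(targets="0.5 0.1 3 0 0;0.5 0.1 6 0 0;0.5 0.1 9 0 0;0.5 0.1 10 0 0;0.5 0.1 10 0 0;0.5 0.1 10 0 4.5;0.5 0.1 10 0 4.5;0.5 0.1 10 0 4.5;0.5 0.1 10 0 4.5;0.5 0.1 6 0 0;0.5 0.1 2 0 0;0.5 0.1 0 0 0")

```text
clock: 45.52
tcp_pos: [0.5074, 0.2401, 0.1648]
orientation: [[0.54, 0.842, 0.005], [0.842, -0.54, 0.002], [0.004, 0.003, -1.0]]
force: [0.1, 0.5, 0.8]
finger_gap: 0.322
grip_force: 0.0
```

```bash
python3 - <<'E'
from h import *
print("wrist");reds();print("top"); im=reds(False); np.save("top4",im)
c=cal("top"); hsv=cv2.cvtColor(im,cv2.COLOR_RGB2HSV)
# tin on mat: dark block top (z~.09) and mat border
x0,y0,x1,y1=315,190,385,270; s=hsv[y0:y1,x0:x1]
for nm,m,z in(("cork",(s[...,0]<22)&(s[...,1]>100)&(s[...,2]>90),.004),("block",(s[...,1]>90)&(s[...,2]<75),.09),("grey",(s[...,1]<50)&(s[...,0]>100),.05)):
    m=cv2.morphologyEx(m.astype(np.uint8),cv2.MORPH_OPEN,np.ones((2,2)))
    for k in cv2.findContours(m,0,2)[0]:
        if cv2.contourArea(k)>40: b=cv2.boxPoints(cv2.minAreaRect(k))+[x0,y0]; P=np.array([onz(c,p,z) for p in b]);print(nm,cv2.contourArea(k),P.mean(0).round(3),np.linalg.norm(P[1]-P[0]).round(3),np.linalg.norm(P[2]-P[1]).round(3),b.round(0).tolist())
w=cal("wrist"); togo([.518,.42],.13,98)
E
```

```text
wrist
[ 14.5 415.5] 53.0 [-0.3006  0.1368] LxW 0.045 0.034 long 7.8
[328.3 217.6] 393.0 [0.5394 0.192 ] LxW 0.02 0.026 long 97.2
[279.2 195.2] 468.5 [0.5089 0.2402] LxW 0.022 0.026 long 128.6
[351.6 190.9] 390.5 [0.5747 0.2038] LxW 0.019 0.026 long 92.9
[317.3 186.3] 445.0 [0.5467 0.2272] LxW 0.019 0.028 long 91.4
[277.1 151.4] 458.5 [0.5313 0.2793] LxW 0.02 0.026 long 97.8
[306.7 123.2] 466.0 [0.5712 0.2875] LxW 0.02 0.025 long 62.2
top
[351.4 226.8] 27.5 [ 0.5205 -0.2794] LxW 0.042 0.01 long 95.7
[165.1 226.4] 51.0 [0.5067 0.2421] LxW 0.026 0.02 long 125.6
[180.5 215.5] 18.0 [0.5386 0.2002] LxW 0.008 0.02 long 2.5999999999999943
[170.  212.5] 48.0 [0.5462 0.2302] LxW 0.023 0.02 long 91.6
[178.  203.5] 28.5 [0.5722 0.2089] LxW 0.017 0.02 long 2.5999999999999943
[ 92.5 102. ] 128.5 [0.8577 0.4686] LxW 0.129 0.011 long 0.0
cork 723.5 [ 0.511 -0.274  0.004] 0.13 0.159 [[323.0, 205.0], [368.0, 200.0], [374.0, 256.0], [329.0, 261.0]]
block 56.0 [ 0.514 -0.27   0.09 ] 0.046 0.011 [[343.0, 227.0], [360.0, 225.0], [361.0, 229.0], [343.0, 232.0]]
grey 1238.5 [ 0.505 -0.272  0.05 ] 0.077 0.128 [[333.0, 210.0], [361.0, 207.0], [367.0, 254.0], [339.0, 257.0]]
shift [15.66 -8.87  3.51] turn 49.3 q6 51.2 tcp [0.5079 0.2402 0.1646] t 45.6
```

All six stubs are on the box floor, and the tin stands level within 10 mm of the mat's centre. Now to shut the lid by pushing the pull from its +y side.

send_rows(targets="3 -1.6 0 -7 0;6 -3.2 0 -14 0;9 -4.9 0 -21 0;12 -6.6 0 -28 0;15.1 -8.3 0 -35 0;15.1 -8.3 0 -41 0;15.1 -8.3 0 -41 0;15.1 -8.3 0 -41 0")

```text
clock: 46.28
tcp_pos: [0.5176, 0.4112, 0.1594]
orientation: [[-0.142, 0.99, -0.001], [0.99, 0.142, -0.001], [-0.001, -0.001, -1.0]]
force: [-0.5, 0.3, -0.3]
finger_gap: 0.006
grip_force: 0.0
```

```bash
python3 - <<'E'
from h import *
togo([.5195,.4125],.080,8.3); print(bot.get_obs()["finger_gap"])
E
```

```text
shift [0.1  0.22 7.94] turn -0.1 q6 24.6 tcp [0.5176 0.4112 0.1594] t 46.3
0.006082876044384455
```

send_rows(targets="0 0.2 3 0 0;0 0.2 6 0 0;0 0.2 7.5 0 0;0 0.2 7.9 0 0;0 0.2 7.9 0 0;-1 0.2 7.9 0 0;-2 0.2 7.9 0 0;-3.5 0.2 7.9 0 0;-5 0.2 7.9 0 0;-6.5 0.2 7.9 0 0;-8 0.2 7.9 0 0;-8 0.2 7.9 0 0")

```text
clock: 47.28
tcp_pos: [0.5322, 0.3295, 0.0814]
orientation: [[-0.142, 0.99, -0.0], [0.99, 0.142, -0.001], [-0.001, -0.0, -1.0]]
force: [0.2, -0.9, -0.6]
finger_gap: 0.006
grip_force: 0.0
```

send_rows(targets="-1 0 0 0 0;-2 0 0 0 0;-3.5 0 0 0 0;-5 0 0 0 0;-6.5 0 0 0 0;-8 0 0 0 0;-9 0 0 0 0;-9.5 0 0 0 0;-9.5 0 0 0 0")

```text
clock: 48.03
tcp_pos: [0.5455, 0.2372, 0.0811]
orientation: [[-0.143, 0.99, -0.0], [0.99, 0.143, -0.0], [-0.0, -0.001, -1.0]]
force: [0.0, 0.1, -0.3]
finger_gap: 0.003
grip_force: 0.0
```

send_rows(targets="-0.3 0 0 0 0;-0.6 0 0 0 0;-0.9 0 0 0 0;-1.1 0 0 0 0;-1.1 0 0 0 0")

```text
clock: 48.45
tcp_pos: [0.5468, 0.2285, 0.0811]
orientation: [[-0.145, 0.989, -0.0], [0.989, 0.145, 0.001], [0.001, 0.0, -1.0]]
force: [-0.9, 6.9, -0.5]
finger_gap: 0.001
grip_force: 3.5
```

```bash
python3 - <<'E'
from h import *
c=cal("wrist"); im=optics.snapshot("wrist"); save("fin",im)
g=cv2.cvtColor(im,cv2.COLOR_RGB2HSV)
# wood lid (light) extent along the column through box centre line, z=.077
for x in (.49,.60):
    pts=[]
    K,R,t=c
    for s in np.arange(-.10,.27,.004):
        P=np.array([x-.145*s*1.0,.269+.989*s,.077]); p=R@P+t; th=np.arctan2(np.hypot(*p[:2]),p[2]); r=K[0,0]*th; u=K[0,2]+r*p[0]/np.hypot(*p[:2]); v=K[1,2]+r*p[1]/np.hypot(*p[:2])
        if 0<=u<560 and 0<=v<420: pts.append((round(float(s),3),g[int(v),int(u)].tolist()))
    print(x,[(s,h[1],h[2]) for s,h in pts][::2])
print(bot.get_obs()["force"],bot.get_obs()["tcp_pos"])
im=optics.snapshot("top");hs=cv2.cvtColor(im,cv2.COLOR_RGB2HSV);ct=cal("top")
for x in(.48,.60):
    print([(round(float(s),3),*hs[tuple(proj(ct,[x-.145*s,.269+.989*s,.077]).astype(int)[::-1])][1:].tolist()) for s in np.arange(-.1,.27,.01)])
E
```

```text
0.49 [(-0.1, 33, 39), (-0.092, 39, 39), (-0.084, 18, 28), (-0.076, 10, 25), (-0.068, 36, 28), (-0.06, 119, 157), (-0.052, 115, 155), (-0.044, 117, 157), (-0.036, 118, 147), (-0.028, 117, 148), (-0.02, 117, 150), (-0.012, 117, 150), (-0.004, 117, 150), (0.004, 116, 150), (0.012, 117, 151), (0.02, 117, 152), (0.028, 115, 151), (0.036, 116, 150), (0.044, 117, 150), (0.052, 117, 150), (0.06, 117, 148), (0.068, 115, 146), (0.076, 125, 131), (0.084, 21, 159), (0.092, 21, 156), (0.1, 21, 156)]
0.6 [(-0.1, 38, 40), (-0.092, 38, 40), (-0.084, 34, 38), (-0.076, 51, 40), (-0.068, 20, 25), (-0.06, 140, 82), (-0.052, 118, 153), (-0.044, 117, 151), (-0.036, 116, 149), (-0.028, 117, 150), (-0.02, 117, 151), (-0.012, 117, 151), (-0.004, 117, 153), (0.004, 114, 154), (0.012, 118, 154), (0.02, 117, 155), (0.028, 118, 156), (0.036, 115, 155), (0.044, 118, 155), (0.052, 118, 156), (0.06, 116, 156), (0.068, 117, 157), (0.076, 119, 156), (0.084, 117, 155), (0.092, 120, 127), (0.1, 22, 171), (0.108, 23, 170), (0.116, 21, 168)]
[-0.99162114  5.44108964 -0.68808053] [0.54676658 0.22852794 0.0810534 ]
[(-0.1,
[... 531 characters left out ...]
, 15, 193), (0.23, 19, 106), (0.24, 24, 117), (0.25, 20, 117), (0.26, 18, 113)]
[(-0.1, 240, 35), (-0.09, 193, 37), (-0.08, 147, 106), (-0.07, 146, 103), (-0.06, 147, 104), (-0.05, 145, 186), (-0.04, 143, 187), (-0.03, 54, 33), (-0.02, 137, 95), (-0.01, 39, 13), (-0.0, 43, 12), (0.01, 43, 12), (0.02, 78, 26), (0.03, 78, 23), (0.04, 90, 48), (0.05, 99, 49), (0.06, 82, 62), (0.07, 79, 68), (0.08, 83, 68), (0.09, 90, 65), (0.1, 86, 65), (0.11, 90, 62), (0.12, 89, 60), (0.13, 86, 62), (0.14, 92, 61), (0.15, 94, 60), (0.16, 85, 57), (0.17, 89, 20), (0.18, 99, 31), (0.19, 87, 47), (0.2, 135, 34), (0.21, 16, 191), (0.22, 15, 185), (0.23, 24, 117), (0.24, 189, 31), (0.25, 163, 100), (0.26, 163, 97)]
```

The lid's far edge is at +0.087 from the box centre and it has come up against its stop at 7 N, so it is shut. Backing off and up.

send_rows(targets="0.5 0 0 0 0;1.5 0 0 0 0;1.5 0 -3 0 0;1.5 0 -7 0 0;1.5 0 -11 0 0;1.5 0 -15 0 0;1.5 0 -15 0 0;1.5 0 -15 0 0;1.5 0 -15 0 0")

```text
clock: 49.3
tcp_pos: [0.5443, 0.2429, 0.2305]
orientation: [[-0.145, 0.989, -0.001], [0.989, 0.145, -0.0], [-0.0, -0.001, -1.0]]
force: [0.3, -0.0, -1.4]
finger_gap: 0.004
grip_force: 0.0
```

```bash
python3 - <<'E'
from h import *
reds(False); print(bot.get_obs()["force"]); print(bot.hand_in())
E
```

```text
[351.7 226.9] 33.0 [ 0.5201 -0.2801] LxW 0.042 0.011 long 98.7
[ 92.5 102. ] 127.5 [0.8577 0.4686] LxW 0.129 0.011 long 0.0
[ 0.02090337 -0.1059532  -0.31048849]
the job is handed in; nothing more can be done
None
```

I handed the job in at 49 s with the verdict not shown: six stubs (three poured, three loose) are in the box, the tin was shaken at least five times and stands upright about 6 mm from the mat's centre, and the lid is shut against its stop; the tin's roofed rear was never seen inside, so "empty" rests on the 45° tip and shaking.

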